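Find the flat on a hand-truck axle and hold the set-screw collar down on it

TASK

First grip the bare axle of the hand-truck wheel with one finger bearing on its brass-coloured flat and turn it until the flat squarely faces the fixed hex key. Then take the dark set-screw collar from its carton, slide it onto the axle with its screw over the flat and facing the hex key, push it down until the orange spring sleeve is well past half of its travel, and finish still holding it there in the fingers, because the spring would push it back up. Leave the plain spacer and everything else on the bench where it is.

Things in the scene. Friction and masses are not known exactly. Their poses are not given: they have to be found in the camera images.
- jig: plywood board (285 x 230 x 20 mm) with a hand-truck wheel lying on its side, fixed during the job. Origin on the bench under the axle's line; x points level from the axle to the hex key, z up. Tyre 200 mm across, top 72 mm above the bench; steel hub 52 mm across, top 78 mm above the bench.
- key_tip (a point): tip of the fixed, level dark steel hex key (7 mm thick) that points at the axle from an aluminium post on the jig: 95 mm from the axle's line, 109 mm above the bench. Its x axis points from the axle's line out to the key, z up. The post is 24 x 40 mm, its near face 133 mm from the axle's line, its top 125 mm above the bench
- axle_tip (a point): centre of the top end of the upright steel axle at the wheel's middle, 150 mm above the bench. Axle bare from 104 to 150 mm above the bench: 24 mm diameter, one flat along its length 8 mm from the axis (20 mm from flat to back), top 4 mm chamfered down to 18 mm. z up; x points out of the flat and turns with the axle
- axle (a joint): angle of the axle about its upright axis, rad, counter-clockwise from above positive; 0 (or a whole turn) when the flat faces the hex key squarely. It starts turned counter-clockwise by 0.5 to 1.6. It turns endlessly either way with light friction (0.05 N m) and stays where it is left.
- axle_flat: the brass-coloured flat of the axle, 16.5 mm wide, from 79 to 145 mm above the bench (the orange sleeve hides the lowest part). Origin on the flat's face, 8 mm from the axle's line, 112 mm above the bench; its x axis points straight out of the flat.
- sleeve_top (a point): centre of the top face of the orange sprung thrust sleeve round the axle's foot, 36 mm diameter, 104 mm above the bench when up.
- sleeve (a joint): how far the sleeve is pressed down, m: 0 up, 0.010 at its stop. The spring takes 3 N to start and 1.5 N more per mm (18 N at the stop); the collar's own weight hardly moves it.
- collar_mid (a point): centre of the dark steel shaft collar, half-way up: 50 mm outer diameter, bore 27 mm, 24 mm tall, about 0.25 kg, lying flat on one of two low cartons. z up along the bore; its x axis points from the bore's centre to the set screw. A yellow stripe on the top face marks the screw's side
- screw (a point): outer end of the collar's brass-coloured set screw, on the collar's outside, 25 mm from its centre, half-way up. It is flush outside; its 5 mm wide point stands 4 mm into the bore, so the collar goes over the axle only with the screw over the flat, to within about 0.3 rad
- collar: the same collar; origin at the centre of its underside, 40 mm above the bench when it lies on its carton.
- carton_a: low cardboard carton that the collar lies on, 110 x 110 x 40 mm, fixed to the bench; origin under its centre.
- carton_b: the same kind of carton, carrying the plain spacer.
- spacer_mid (a point): centre of the bright aluminium spacer ring, the size of the collar but with no screw or stripe; leave it alone.
- bottle_mid (a point): middle of a white bottle, 70 mm diameter, 190 mm tall; leave it alone.
- tin_mid (a point): middle of a red tin, 84 mm diameter, 120 mm tall; leave it alone.
- wrench: steel wrench, 200 mm, lying on the bench; leave it alone.
- screwdriver: green-handled screwdriver, 200 mm, lying on the bench; leave it alone.
- packet_mid (a point): middle of a small carton, 100 x 70 x 50 mm; leave it alone.
- bearing_mid (a point): middle of a steel bearing ring, 52 mm diameter, 16 mm tall; leave it alone.
Mind the look-alikes: they are no part of the job. Leave any brown or turquoise look-alike of the collar alone.

How it is judged (in metres and radians):
On the way, in this order (a step that is already met when the one before it is completed fails the run):
1. the bare axle is gripped with a finger bearing on its flat (over 2 N) and the flat faces the hex key (within 0.2 rad), the collar not yet on (angle between the x axis of axle_flat and the x axis of key_tip, either way round below 0.2 rad and horizontal distance between axle_flat and key_tip below 0.095 m and contact force between the fingers and axle_flat above 2 N and horizontal distance between collar_mid and axle_tip above 0.05 m), for 0.2 s.
2. the collar is on the axle, its middle more than 20 mm below the axle's tip (horizontal distance between collar_mid and axle_tip below 0.004 m and z of collar_mid in the frame of axle_tip below -0.02 m and angle between collar_mid's own z axis and vertical below 0.12 rad), for 0.1 s.
At the end, for the whole second after the job is handed in: Fingers on the collar (over 3 N); collar at rest (under 0.02 m/s) on the axle: under 4 mm off its line, under 0.12 rad tilt, middle over 20 mm below the tip; screw (within 0.25 rad) and flat (within 0.2 rad) face the hex key; sleeve held down over 5 of 10 mm (all of step 2 and angle between the x axis of axle_flat and the x axis of key_tip, either way round below 0.2 rad and horizontal distance between axle_flat and key_tip below 0.095 m and angle between the x axis of collar_mid and the x axis of key_tip, either way round below 0.25 rad and horizontal distance between screw and key_tip below 0.085 m and value of joint sleeve above 0.005 m and contact force between the fingers and collar above 3 N and linear speed of collar below 0.02 m/s); the arm keeps its last pose, push and grip.
It fails at once if the spacer or another bystander moved more than 30 mm (distance of any of spacer_mid, bottle_mid, tin_mid, wrench, screwdriver, packet_mid, bearing_mid from where it was at the start of the episode above 0.03 m).
It also fails if it takes over 53 s, if anything falls off the work surface, if the arm or the gripper's body presses on something with over 40 N, if the wrist force passes 120 N, or if a joint passes its speed limit or range.

ROBOT

A 6-joint arm with a two-finger parallel gripper is mounted at the origin on the work surface. World frame = base frame: x ahead of the robot, y to its left, z up, the work surface at z = 0. Lengths are in m, angles in degrees, forces in N, time in s.
With the tool pointing down it reaches from about 0.4 to 0.825 m from the base axis. Payload 7 kg.
Tool frame: the origin (TCP) lies on the centre line of the jaws, within the pads' length; the fingertips stand 17 mm ahead of it and the grasp point (between the pads) lies 2 mm behind it; y points along the fingers, z is the direction in which the jaws open and shut, and the axes are right-handed (so a half turn about y gives the same grasp; the last joint's range is limited). The gripper opens to 88 mm and grips with 3 to 60 N. Pads are 19 mm wide; open, the fingers measure 130 mm over their backs; the gripper's body (78 mm by 193 mm) begins 47 mm behind the grasp point.
Start: joints at [84.632, 20.546, 0.682, 0, -70.136, -16.507], TCP at [0.252, 0.626, 0.212] pointing down, gripper open.
Joint ranges: [-176.03, 176.03], [-82.01, 121.73], [-58.28, 71.71], [-173.87, 95.51], [-174.79, -0.11], [-173.66, 173.66]. Speed limits (degrees/s): [136.94, 136.94, 172.46, 180, 180, 180].

INTERFACE

Orientations are given as [roll, pitch, yaw] about the fixed x, y, z axes, in that order (R = Rz(yaw) Ry(pitch) Rx(roll)).
In Python, from plant import r, capture, camera_info gives the robot as it stands. The module is installed in compiled form; this text tells all that it offers.
- The arm moves only by the tool apply_moves, never from a script. Its argument "deltas" is a list of rows, each an object of numbers: "tx", "ty", "tz": the shift along the tool's x, y, z in m; "turn": the turn about the tool's y in rad; "gripper": the finger opening in m, from 0 to 0.0876. A call has 1 to 5 rows; each row is the pose to reach, as a shift and turn from the pose commanded when the call began, along the tool's axes at that moment; what a row does not reach only later rows make up. A row lasts 1/10 s, in which the tool goes at most 50 mm and 8.59 degrees, less where a joint would pass 70% of its speed; a pose out of reach is approached as far as the arm can. A call with a gripper value outside its range is refused whole. The fingers move at their own pace and stop on an object; "newtons" is the grip in N (left out, the last holds). Time passes only in rows, so rows that repeat a pose let the fingers close. It gives the time, the measured TCP pose, the force and the opening at its end, in the units of the state.
- r.get_state(): the state, without advancing time (a new reading comes with each control period).
- capture(name): name is "scene" or "side" or "wrist"; returns (picture, depth): 420x560x3 uint8, red, green, blue; 420x560 float32, m along the optical axis (not along the pixel's ray), 0 where there is no reading.
- camera_info(name): a dict with "K" (3x3 intrinsics, pixels), "k1" (the pictures are not rectified: a ray, as slopes to the right and down, at radius r is drawn at 1 + k1 r^2 times it, then the intrinsics apply), "eye" and "orientation" of the camera in the world; the wrist camera has in their place "tool_from_camera" (4x4, takes a point from camera to tool coordinates, whose origin is the TCP and whose axes are the tool frame's). Camera axes: x right, y up, looking along -z (the intrinsics and any distortion apply to the point x, -y, -z); pixel columns grow to the right and rows downward; lengths in m; the calibration is good to about 2 mm. A picture is of the moment at which its call begins: read the wrist's pose just before it. camera_info takes no time and is no camera call.
- r.close_job(): hands the job in, once; it reports no verdict.
The state is a dict: "time_s": time; "joints": joint angles; "qd": joint speeds; "joint_torque": joint torques, N m; "tcp_pos": TCP position; "eef_rot": TCP orientation; "contact_force": force on the tool from outside, world axes, zero at the start; "moment": the same for the moment, N m; "gripper_width": finger opening in m.
Only numpy, scipy, OpenCV 4.12 (cv2) and the standard library are available. Lean on these libraries where they do the work, as an engineer would, in place of code of your own. Each camera call takes 0.05 s, during which the arm holds its last target.

## Working session

There is one attempt and no reset: what is moved stays moved. The work goes in short steps, Python scripts to look and compute and a tool call to move; the robot and the scene stay as the last step left them, time stands still between calls to the robot, and variables do not carry over. Pictures are saved under pics/ and viewed, and the job is handed in when it is done.

Besides the shell and the picture viewer there is one more tool, called after "Request:" in YAML: its name, and indented under it one key for each argument. apply_moves: Moves the arm, as the interface text tells. Its arguments: {"type":"object","properties":{"deltas":{"type":"array","items":{"type":"object","properties":{"tx":{"type":"number"},"ty":{"type":"number"},"tz":{"type":"number"},"turn":{"type":"number"},"gripper":{"type":"number"}}}},"newtons":{"type":"number"}},"required":["deltas"]}

```bash
mkdir -p pics
cat > h.py <<'E'
import numpy as np, cv2
from plant import r, capture, camera_info
from scipy.spatial.transform import Rotation as R
def tool():
    s=r.get_state(); T=np.eye(4)
    T[:3,:3]=R.from_euler('xyz',s['eef_rot'],degrees=True).as_matrix(); T[:3,3]=s['tcp_pos']; return T
def campose(name,T=None):
    ci=camera_info(name)
    if name=='wrist': return ci,(tool() if T is None else T)@np.array(ci['tool_from_camera'])
    C=np.eye(4); o=np.array(ci['orientation'],float)
    C[:3,:3]=o if o.shape==(3,3) else R.from_euler('xyz',o,degrees=True).as_matrix()
    C[:3,3]=ci['eye']; return ci,C
def rays(ci,C,px):
    px=np.array(px,float).reshape(-1,2); K=np.array(ci['K'])
    d=(px-[K[0,2],K[1,2]])/[K[0,0],K[1,1]]
    u=d.copy()
    for _ in range(20): u=d/(1+ci['k1']*(u**2).sum(1,keepdims=True))
    v=np.c_[u[:,0],-u[:,1],-np.ones(len(u))]
    return C[:3,3],v@C[:3,:3].T
def onplane(ci,C,px,z):
    o,v=rays(ci,C,px); t=(z-o[2])/v[:,2]; return o+t[:,None]*v
def ptdepth(ci,C,px,dep):
    o,v=rays(ci,C,px); return o+np.array(dep).reshape(-1,1)*v
def proj(ci,C,P):
    P=np.array(P,float).reshape(-1,3); q=(P-C[:3,3])@C[:3,:3]; u=np.c_[q[:,0],-q[:,1]]/-q[:,2:]
    u=u*(1+ci['k1']*(u**2).sum(1,keepdims=True)); K=np.array(ci['K']); return u*[K[0,0],K[1,1]]+[K[0,2],K[1,2]]
E
python3 - <<'E'
from h import *
print(r.get_state())
for n in ['scene','side','wrist']:
    T=tool(); p,d=capture(n); np.savez(f'pics/{n}0.npz',p=p,d=d,T=T); cv2.imwrite(f'pics/{n}0.png',p[:,:,::-1]); print(n,camera_info(n))
E
```

```text
{'time_s': 0.0, 'joints': array([ 8.46314529e+01,  2.05912383e+01,  6.33449193e-01, -1.73157089e-02,
       -7.01351009e+01, -1.65081624e+01]), 'qd': array([-0.04157455, -0.01062473, -0.01892704, -0.00346236, -0.00204689,
       -0.0441463 ]), 'joint_torque': array([-2.26565724e-03, -5.82722390e+01,  2.93057907e+01,  6.99756503e+00,
        7.07566258e-03, -1.58204384e-04]), 'tcp_pos': array([0.25135233, 0.62591195, 0.21083128]), 'eef_rot': array([-8.99063133e+01,  1.07902089e-02,  1.58117402e+02]), 'contact_force': array([ 0.02876439, -0.06111603, -0.15368601]), 'moment': array([ 0.02476408,  0.00929301, -0.03022199]), 'gripper_width': 0.08751658701748508}
scene {'K': array([[446.95935505,   0.        , 280.52409805],
       [  0.        , 446.95935505, 210.55190107],
       [  0.        ,   0.        ,   1.        ]]), 'k1': 0.027639336273040598, 'eye': array([ 1.45901973, -0.24718602,  0.99332186]), 'orientation': array([47.37532488,  0.44117014, 73.40555523])}
side {'K': array([[418.44705809,   0.        , 277.96915701],
       [  0.        , 418.44705809, 210.39386204],
       [  0.        ,   0.        ,   1.        ]]), 'k1': 0.003943656122886217, 'eye': array([ 0.37050422, -0.56930312,  0.84175674]), 'orientation': array([ 41.83942747,  -1.01795528, -14.45829687])}
wrist {'K': array([[352.49499343,   0.        , 280.14304278],
       [  0.        , 352.49499343, 211.40594532],
       [  0.        ,   0.        ,   1.        ]]), 'k1': -0.09329954818222645, 'tool_from_camera': array([[ 5.02205840e-04, -9.63030907e-01, -2.69390458e-01,
        -7.29216058e-02],
       [ 1.05915486e-03,  2.69390854e-01, -9.63030345e-01,
        -1.72275357e-01],
       [ 9.99999313e-01,  1.98313252e-04,  1.15528852e-03,
        -1.91991976e-03],
       [ 0.00000000e+00,  0.00000000e+00,  0.00000000e+00,
         1.00000000e+00]])}
```

View pics/scene0.png

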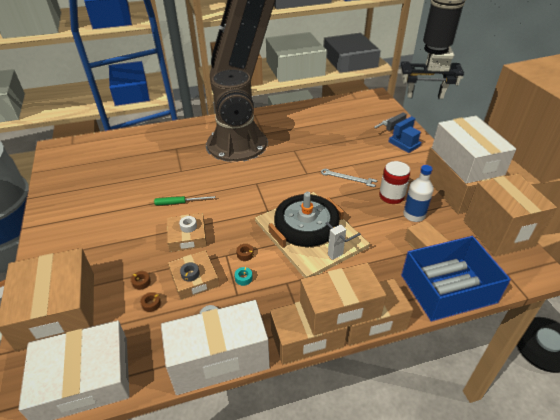

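View pics/side0.png

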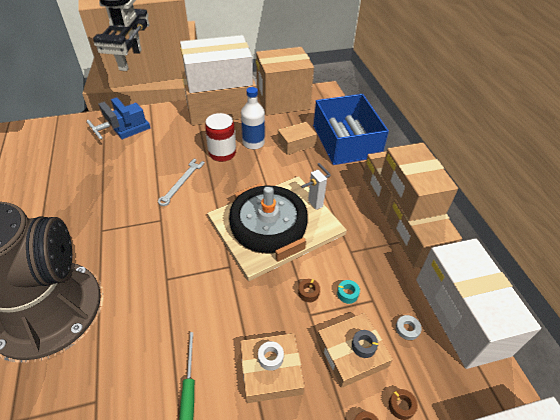

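View pics/wrist0.png

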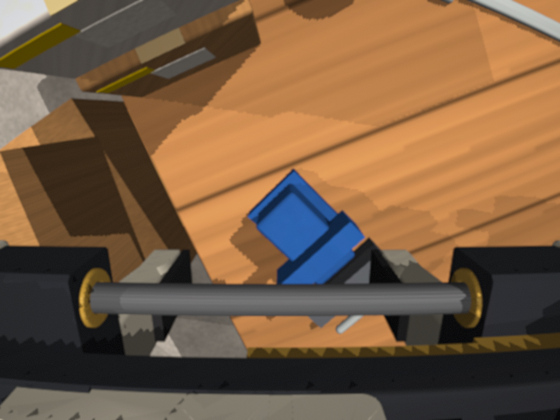

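The scene view shows the wheel at about (307,218), the post at (337,242) and the dark collar on a carton at (190,270). In the side view the axle is at (268,200), the post at (318,188) and the collar at (365,343). I'll zoom in on these.

Run:
```python
import cv2,numpy as np
a=cv2.imread('pics/scene0.png');b=cv2.imread('pics/side0.png')
def c(im,x,y,w,h,s,n):
    cv2.imwrite(n,cv2.resize(im[y:y+h,x:x+w],None,fx=s,fy=s,interpolation=cv2.INTER_CUBIC))
L=[(a,250,185,100,90),(a,160,240,100,75),(b,220,150,120,90),(b,310,310,100,75)]
out=[cv2.resize(im[y:y+h,x:x+w],(400,300),interpolation=cv2.INTER_CUBIC) for im,x,y,w,h in [(a,260,180,100,75),(a,150,240,100,75),(b,230,160,100,75),(b,315,310,100,75)]]
cv2.imwrite('pics/z0.png',np.vstack([np.hstack(out[:2]),np.hstack(out[2:])]))
```

```text
(no output)
```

View pics/z0.png

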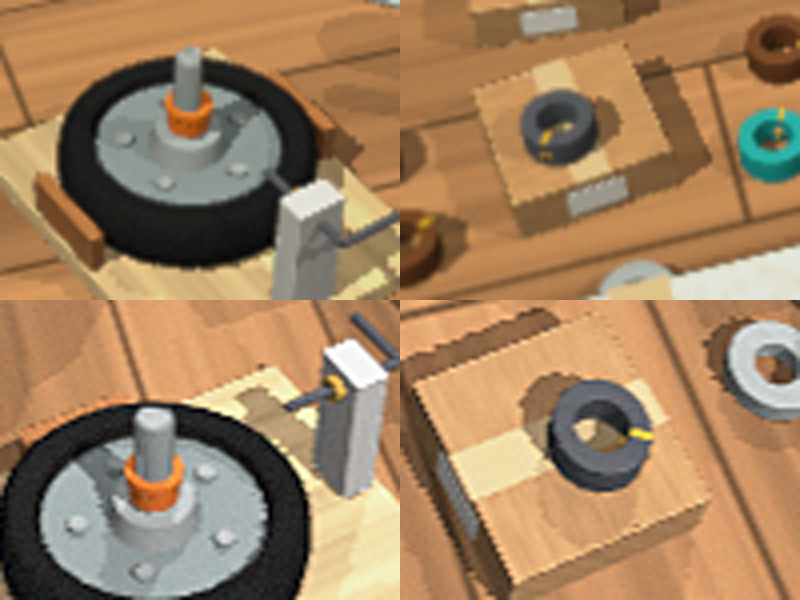

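Run:
```python
from h import *
S=campose('scene');D=campose('side')
def show(n,ps,pd,z):
    print(n,onplane(*S,[ps],z)[0].round(4),onplane(*D,[pd],z)[0].round(4))
show('axle tip',(307,192.5),(268.2,188),.150)
show('sleeve top',(307,204.5),(268.5,201.5),.104)
show('collar top',(150+559/4,240+115/4),(315+600/4,310+(427-300)/4),.064)
show('stripe',(150+545/4,240+140/4),(315+641/4,310+(434-300)/4),.064)
show('post top',(260+311/4,180+193/4),(230+355/4,160+(363-300)/4),.125)
show('key tip',(260+268/4,180+172/4),(230+287/4,160+(405-300)/4),.109)
```

```text
axle tip [0.5272 0.1042 0.15  ] [0.5324 0.1006 0.15  ]
sleeve top [0.5286 0.1053 0.104 ] [0.5331 0.1004 0.104 ]
collar top [ 0.7179 -0.0079  0.064 ] [ 0.8283 -0.3194  0.064 ]
stripe [ 0.7357 -0.0232  0.064 ] [ 0.846  -0.3274  0.064 ]
post top [0.6678 0.1456 0.125 ] [0.6707 0.1373 0.125 ]
key tip [0.6247 0.1317 0.109 ] [0.6244 0.1269 0.109 ]
```

Run:
```python
from h import *
S=campose('scene');D=campose('side')
def show(n,ps,pd,z):
    print(n,onplane(*S,[ps],z)[0].round(4),onplane(*D,[pd],z)[0].round(4))
show('collar top',(150+159/4,240+115/4),(315+200/4,310+(427-300)/4),.064)
show('stripe',(150+145/4,240+140/4),(315+241/4,310+(434-300)/4),.064)
T=tool();print(T.round(3));print(campose('wrist')[1].round(3))
```

```text
collar top [ 0.6392 -0.2653  0.064 ] [ 0.6372 -0.2719  0.064 ]
stripe [ 0.658  -0.2772  0.064 ] [ 0.6552 -0.2801  0.064 ]
[[-0.928 -0.    -0.373  0.251]
 [ 0.373 -0.001 -0.928  0.626]
 [-0.    -1.     0.001  0.211]
 [ 0.     0.     0.     1.   ]]
[[-0.373  0.894  0.25   0.32 ]
 [-0.928 -0.359 -0.1    0.601]
 [ 0.    -0.269  0.963  0.383]
 [ 0.     0.     0.     1.   ]]
```

```bash
cat >> h.py <<'E'
def go(p,yaw=None,T=None):
    """print deltas to tcp target p (world), world yaw (deg)"""
    T=tool() if T is None else T
    d=T[:3,:3].T@(np.array(p)-T[:3,3])
    y0=np.degrees(np.arctan2(T[1,0],T[0,0]))
    turn=0 if yaw is None else -np.radians((yaw-y0+180)%360-180)
    print('tx %.4f ty %.4f tz %.4f turn %.4f'%(*d,turn),'| yaw0 %.2f'%y0, 'dist',np.linalg.norm(d).round(3))
E
python3 - <<'E'
from h import *
S=campose('scene');D=campose('side')
print('bottle cap',onplane(*S,[(427,170)],.19),onplane(*D,[(252,91)],.19))
print('tin',onplane(*S,[(397,171)],.12),onplane(*D,[(220,122)],.12))
T=tool()
go([.53,.1025,.26],218)
E
```

```text
bottle cap [[0.57871336 0.45531667 0.19      ]] [[0.56878458 0.44475914 0.19      ]]
tin [[0.47856258 0.42382877 0.12      ]] [[0.46824037 0.418615   0.12      ]]
tx -0.4536 ty -0.0484 tz 0.3821 turn -1.0450 | yaw0 158.12 dist 0.595
```

Request:
apply_moves:
  deltas:
    - {"ty": -0.048,"tx": 0,"tz": 0,"turn": 0}
    - {"ty": -0.05,"tx": -0.454,"tz": 0.382,"turn": -1.045}
    - {"ty": -0.05,"tx": -0.454,"tz": 0.382,"turn": -1.045}
    - {"ty": -0.05,"tx": -0.454,"tz": 0.382,"turn": -1.045}
    - {"ty": -0.05,"tx": -0.454,"tz": 0.382,"turn": -1.045}
  newtons: 10

```text
invalid input at $.deltas[0]: expected keys tx, ty, tz, turn, gripper
```

```bash
python3 -c "
from h import *
go([.53,.1025,.26],218)"
```

```text
tx -0.4536 ty -0.0484 tz 0.3821 turn -1.0450 | yaw0 158.12 dist 0.595
```

Request:
apply_moves:
  deltas:
    - {"ty": -0.048,"tx": 0,"tz": 0,"turn": 0,"gripper": 0.0876}
    - {"ty": -0.05,"tx": -0.454,"tz": 0.382,"turn": -1.045,"gripper": 0.0876}
    - {"ty": -0.05,"tx": -0.454,"tz": 0.382,"turn": -1.045,"gripper": 0.0876}
    - {"ty": -0.05,"tx": -0.454,"tz": 0.382,"turn": -1.045,"gripper": 0.0876}
    - {"ty": -0.05,"tx": -0.454,"tz": 0.382,"turn": -1.045,"gripper": 0.0876}
  newtons: 10

```text
time_s: 0.65
tcp_pos: [0.3459, 0.448, 0.2603]
eef_rot: [-90.0, -0.0, -167.1]
contact_force: [0.8, 0.1, 0.7]
gripper_width: 0.0877
```

```bash
python3 -c "
from h import *
go([.53,.1025,.26],218)"
```

```text
tx -0.1024 ty 0.0003 tz 0.3778 turn -0.4383 | yaw0 -167.11 dist 0.391
```

Request:
apply_moves:
  deltas:
    - {"ty": 0,"tx": -0.1,"tz": 0.36,"turn": -0.42,"gripper": 0.0876}
    - {"ty": 0,"tx": -0.1,"tz": 0.36,"turn": -0.42,"gripper": 0.0876}
    - {"ty": 0,"tx": -0.1,"tz": 0.36,"turn": -0.42,"gripper": 0.0876}
    - {"ty": 0,"tx": -0.1,"tz": 0.36,"turn": -0.42,"gripper": 0.0876}
    - {"ty": 0,"tx": -0.1,"tz": 0.36,"turn": -0.42,"gripper": 0.0876}

```text
time_s: 1.15
tcp_pos: [0.4625, 0.229, 0.2606]
eef_rot: [-90.0, 0.0, -143.4]
contact_force: [1.8, 0.6, 0.2]
gripper_width: 0.0879
```

```bash
python3 -c "
from h import *
go([.53,.1025,.22],218)"
```

```text
tx 0.0213 ty 0.0406 tz 0.1418 turn -0.0243 | yaw0 -143.39 dist 0.149
```

Request:
apply_moves:
  deltas:
    - {"ty": 0.04,"tx": 0.021,"tz": 0.141,"turn": 0,"gripper": 0.0876}
    - {"ty": 0.04,"tx": 0.021,"tz": 0.141,"turn": 0,"gripper": 0.0876}
    - {"ty": 0.04,"tx": 0.021,"tz": 0.141,"turn": 0,"gripper": 0.0876}
    - {"ty": 0.04,"tx": 0.021,"tz": 0.141,"turn": 0,"gripper": 0.0876}
    - {"ty": 0.04,"tx": 0.021,"tz": 0.141,"turn": 0,"gripper": 0.0876}

```text
time_s: 1.65
tcp_pos: [0.5293, 0.1038, 0.2198]
eef_rot: [-90.0, -0.1, -143.6]
contact_force: [-0.0, -0.2, 1.0]
gripper_width: 0.0874
```

```bash
python3 -c "
from h import *
T=tool(); p,d=capture('wrist'); np.savez('pics/w1.npz',p=p,d=d,T=T); cv2.imwrite('pics/w1.png',p[:,:,::-1]); print(T.round(4), r.get_state()['joints'])
ci,C=campose('wrist',T);print(proj(ci,C,[[.53,.1025,.15],[.53,.1025,.104]]))"
```

```text
[[-8.049e-01 -1.300e-03  5.933e-01  5.293e-01]
 [-5.933e-01 -7.000e-04 -8.049e-01  1.038e-01]
 [ 1.400e-03 -1.000e+00 -2.000e-04  2.198e-01]
 [ 0.000e+00  0.000e+00  0.000e+00  1.000e+00]] [ 3.20223612e+01  7.46547187e+00 -1.56723392e+01 -4.55851682e-03
 -6.68863479e+01  9.44742933e+01]
[[283.42145485 220.81681657]
 [282.89732285 204.6629255 ]]
```

View pics/w1.png

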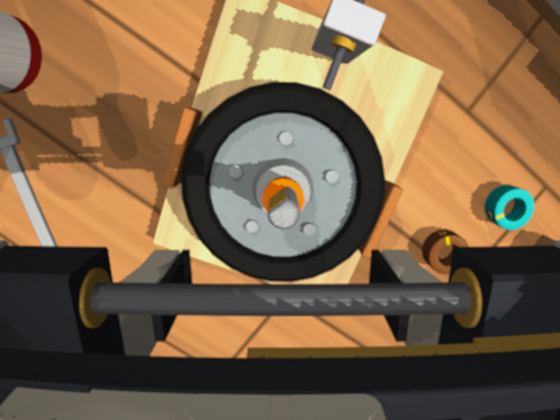

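```bash
python3 -c "
import cv2
a=cv2.imread('pics/w1.png')
cv2.imwrite('pics/w1z.png',cv2.resize(a[150:250,220:350],None,fx=6,fy=6,interpolation=cv2.INTER_CUBIC))"
```

```text
(no output)
```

View pics/w1z.png

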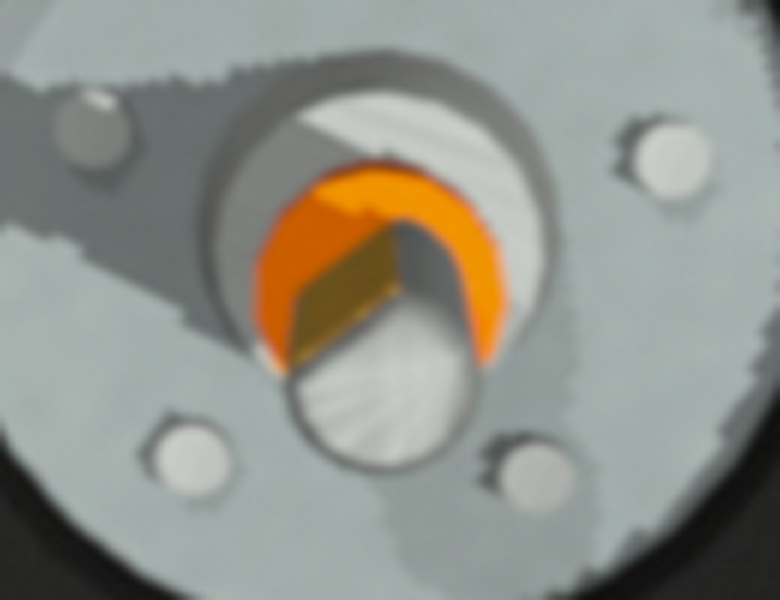

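```bash
cat >> h.py <<'E'
def cloud(name,f):
    z=np.load(f); T=z['T'] if name=='wrist' else None
    ci,C=campose(name,T); d=z['d']; v,u=np.mgrid[:420,:560]
    P=ptdepth(ci,C,np.c_[u.ravel(),v.ravel()],d.ravel()).reshape(420,560,3)
    P[d==0]=np.nan; return z['p'],P,ci,C
def circ(xy):
    A=np.c_[2*xy,np.ones(len(xy))]; s=np.linalg.lstsq(A,(xy**2).sum(1),rcond=None)[0]
    return s[:2],np.sqrt(s[2]+s[:2]@s[:2])
def edge(mask):
    c=max(cv2.findContours(mask.astype(np.uint8),cv2.RETR_EXTERNAL,cv2.CHAIN_APPROX_NONE)[0],key=len)[:,0,:]; return c
E
python3 - <<'E'
from h import *
p,P,ci,C=cloud('wrist','pics/w1.npz')
q=P.reshape(-1,3); near=np.linalg.norm(q[:,:2]-[.53,.1025],axis=1)
for lo,hi in [(.147,.156),(.074,.082)]:
    m=(q[:,2]>lo)&(q[:,2]<hi)&(near<.035); print(lo,m.sum(),q[m].mean(0),q[m].std(0))
hsv=cv2.cvtColor(p,cv2.COLOR_RGB2HSV)
# tip: pixels of height .144+
Z=P[:,:,2]; m=(Z>.143)&(Z<.16)&(np.linalg.norm(P[:,:,:2]-[.53,.1025],axis=2)<.03)
e=edge(m); xy=onplane(ci,C,e,.148)[:,:2]; print('tip contour',circ(xy),cv2.minEnclosingCircle(xy.astype(np.float32)))
# tyre outer: dark
# brass
br=(hsv[:,:,0]>18)&(hsv[:,:,0]<32)&(hsv[:,:,1]>150)&(hsv[:,:,2]<170)
br[:180]=0;br[225:]=0;br[:,:260]=0;br[:,300:]=0
e=edge(br); print(br.sum(), e.min(0),e.max(0)); 
B=P[br]; B=B[np.isfinite(B[:,0])]; B=B[(B[:,2]<.14)&(B[:,2]>.108)]
c=B[:,:2].mean(0); u,s,vt=np.linalg.svd(B[:,:2]-c); n=vt[1]; print('brass plane',c,len(B),'normal deg',np.degrees(np.arctan2(n[1],n[0])),s/np.sqrt(len(B)))
# post & key
pt=(Z>.119)&(Z<.131)&(np.linalg.norm(P[:,:,:2]-[.669,.141],axis=2)<.05); print('post',P[pt].mean(0),pt.sum())
k=(Z>.104)&(Z<.1165)&(np.linalg.norm(P[:,:,:2]-[.63,.13],axis=2)<.02); kk=P[k]; print('key',k.sum(),kk.mean(0))
# hub ring/tyre
t=(Z>.066)&(Z<.078)&(near.reshape(420,560)>.06)&(near.reshape(420,560)<.12); print('tyre',P[t].mean(0))
h=(Z>.0755)&(Z<.081)&(near.reshape(420,560)<.03);e=edge(h);print('hub',circ(onplane(ci,C,e,.078)[:,:2]))
E
```

```text
0.147 562 [0.53404563 0.1040763  0.14897894] [0.00537508 0.00460298 0.00082005]
0.074 963 [0.54198844 0.11119307 0.07708498] [0.01293733 0.0140661  0.00095226]
tip contour (array([0.5343266 , 0.10450216]), np.float64(0.011060816467854185)) ((0.5346571803092957, 0.105449378490448), 0.012041433714330196)
158 [269 189] [285 209]
brass plane [0.53576418 0.11263592] 140 normal deg 74.02383362696735 [0.00433147 0.00012167]
post [0.67180903 0.14469919 0.12418137] 1967
key 310 [0.63600574 0.13478887 0.11110295]
tyre [0.54135608 0.11045753 0.0697934 ]
hub (array([0.53401746, 0.10485261]), np.float64(0.022450889111753868))
```

```bash
python3 -c "
from h import *
go([.5337,.1027,.19],164)"
```

```text
tx -0.0023 ty 0.0303 tz 0.0043 turn 0.9162 | yaw0 -143.51 dist 0.031
```

Request:
apply_moves:
  deltas:
    - {"ty": 0.03,"tx": -0.002,"tz": 0.004,"turn": 0.916,"gripper": 0.0876}
    - {"ty": 0.03,"tx": -0.002,"tz": 0.004,"turn": 0.916,"gripper": 0.0876}
    - {"ty": 0.03,"tx": -0.002,"tz": 0.004,"turn": 0.916,"gripper": 0.0876}
    - {"ty": 0.03,"tx": -0.002,"tz": 0.004,"turn": 0.916,"gripper": 0.0876}
    - {"ty": 0.03,"tx": -0.002,"tz": 0.004,"turn": 0.916,"gripper": 0.0876}

```text
time_s: 2.2
tcp_pos: [0.533, 0.1048, 0.191]
eef_rot: [-90.0, 0.0, 173.4]
contact_force: [0.3, -0.0, 0.0]
gripper_width: 0.0877
```

```bash
python3 -c "
from h import *
go([.5337,.1027,.19],164)"
```

```text
tx -0.0009 ty 0.0010 tz 0.0021 turn 0.1638 | yaw0 173.38 dist 0.002
```

Request:
apply_moves:
  deltas:
    - {"ty": 0.001,"tx": -0.001,"tz": 0.002,"turn": 0.16,"gripper": 0.06}
    - {"ty": 0.001,"tx": -0.001,"tz": 0.002,"turn": 0.16,"gripper": 0.06}
    - {"ty": 0.001,"tx": -0.001,"tz": 0.002,"turn": 0.16,"gripper": 0.06}

```text
time_s: 2.5
tcp_pos: [0.5339, 0.1022, 0.1899]
eef_rot: [-90.0, 0.0, 164.7]
contact_force: [-0.0, -0.5, -0.1]
gripper_width: 0.0692
```

```bash
cat > look.py <<'E'
import sys
from h import *
n=sys.argv[1]; T=tool(); p,d=capture('wrist'); np.savez(f'pics/{n}.npz',p=p,d=d,T=T); cv2.imwrite(f'pics/{n}.png',p[:,:,::-1])
E
python3 look.py w2
python3 - <<'E'
from h import *
print(r.get_state()['tcp_pos'],r.get_state()['eef_rot'])
p,P,ci,C=cloud('wrist','pics/w2.npz')
Z=P[:,:,2]; nr=np.linalg.norm(P[:,:,:2]-[.534,.1045],axis=2); m=(Z>.143)&(Z<.16)&(nr<.03)
e=edge(m); xy=onplane(ci,C,e,.148)[:,:2]; print('tip contour',m.sum(),circ(xy),xy.min(0),xy.max(0))
m=(Z>.1485)&(Z<.153)&(nr<.03); e=edge(m); xy=onplane(ci,C,e,.150)[:,:2]; print('tip top',m.sum(),circ(xy),cv2.minEnclosingCircle(xy.astype(np.float32)),P[m].mean(0))
pt=(Z>.119)&(Z<.131)&(np.linalg.norm(P[:,:,:2]-[.669,.141],axis=2)<.05); print('post',P[pt].mean(0),pt.sum())
im=cv2.imread('pics/w2.png'); cv2.imwrite('pics/w2z.png',cv2.resize(im[160:310,190:380],None,fx=4,fy=4,interpolation=cv2.INTER_CUBIC))
go([.5337,.1027,.128],164)
E
```

```text
[0.53391452 0.10195197 0.18979538] [-9.00280979e+01  2.48919468e-02  1.64728347e+02]
tip contour 914 (array([0.53444027, 0.10350297]), np.float64(0.011022008145767918)) [0.52276743 0.09290772] [0.54694073 0.11411515]
tip top 498 (array([0.53383629, 0.10387004]), np.float64(0.008494242355305997)) ((0.5342355370521545, 0.10454706102609634), 0.009956286288797855) [0.53365503 0.10368974 0.14933544]
post [0.67220486 0.14436734 0.12418735] 2477
tx 0.0004 ty 0.0618 tz -0.0006 turn 0.0127 | yaw0 164.73 dist 0.062
```

View pics/w2z.png

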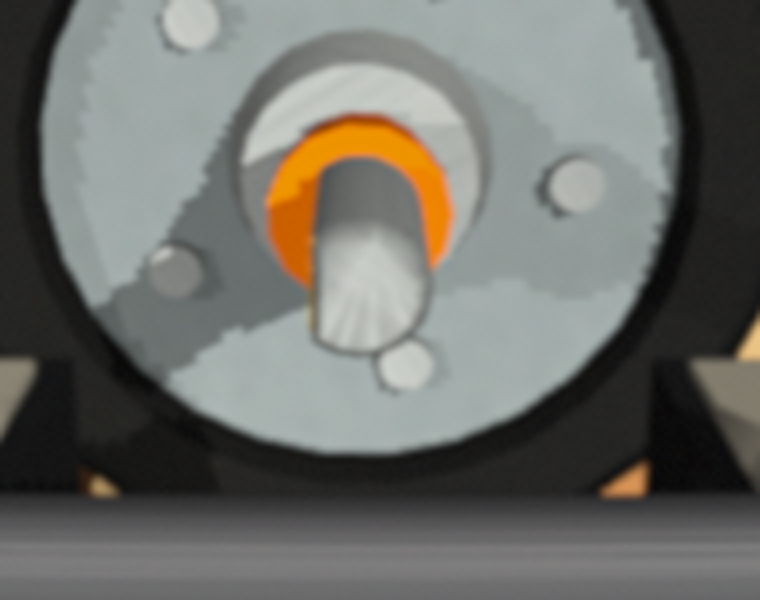

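Request:
apply_moves:
  deltas:
    - {"ty": 0.062,"tx": 0,"tz": 0,"turn": 0.012,"gripper": 0.05}
    - {"ty": 0.062,"tx": 0,"tz": 0,"turn": 0.012,"gripper": 0.05}
    - {"ty": 0.062,"tx": 0,"tz": 0,"turn": 0.012,"gripper": 0.03}
    - {"ty": 0.062,"tx": 0,"tz": 0,"turn": 0.012,"gripper": 0.03}
    - {"ty": 0.062,"tx": 0,"tz": 0,"turn": 0.012,"gripper": 0.03}

```text
time_s: 3.05
tcp_pos: [0.5351, 0.1015, 0.1291]
eef_rot: [-90.1, 0.1, 163.8]
contact_force: [-0.6, -0.6, 0.2]
gripper_width: 0.0327
```

Request:
apply_moves:
  deltas:
    - {"ty": 0,"tx": 0,"tz": 0,"turn": 0,"gripper": 0.01}
    - {"ty": 0,"tx": 0,"tz": 0,"turn": 0,"gripper": 0.01}
    - {"ty": 0,"tx": 0,"tz": 0,"turn": 0,"gripper": 0.01}
    - {"ty": 0,"tx": 0,"tz": 0,"turn": 0,"gripper": 0.01}
    - {"ty": 0,"tx": 0,"tz": 0,"turn": 0,"gripper": 0.01}
  newtons: 10

```text
time_s: 3.55
tcp_pos: [0.5344, 0.1008, 0.1283]
eef_rot: [-90.0, 0.1, 163.8]
contact_force: [-0.6, -3.1, 5.5]
gripper_width: 0.0189
```

```bash
python3 -c "
from h import *
s=r.get_state();print(s)
go([.5337,.1023,.128],164)"
```

```text
{'time_s': 3.55, 'joints': array([ 3.13622524e+01,  1.23203517e+01, -2.26187069e+01,  4.59015230e-02,
       -5.50175003e+01,  4.23671091e+01]), 'qd': array([-0.01480153, -0.022098  ,  0.01280105,  0.02452345, -0.05265736,
        0.113456  ]), 'joint_torque': array([ 9.64028053e-01, -4.01805604e+01,  2.46334308e+01,  4.94374126e+00,
        8.91599357e-01, -2.62360240e-02]), 'tcp_pos': array([0.5344131 , 0.10080409, 0.12832425]), 'eef_rot': array([-9.00067329e+01,  5.70696093e-02,  1.63755660e+02]), 'contact_force': array([-0.58835842, -3.1453998 ,  5.53274592]), 'moment': array([-0.80825148,  0.46970009,  0.04383782]), 'gripper_width': 0.018879821246826054}
tx 0.0011 ty 0.0003 tz -0.0012 turn -0.0043 | yaw0 163.76 dist 0.002
```

Request:
apply_moves:
  deltas:
    - {"ty": 0,"tx": 0.0002,"tz": 0.001,"turn": 0.1,"gripper": 0.01}
    - {"ty": 0,"tx": 0.0004,"tz": 0.001,"turn": 0.2,"gripper": 0.01}
    - {"ty": 0,"tx": 0.0006,"tz": 0.001,"turn": 0.3,"gripper": 0.01}
    - {"ty": 0,"tx": 0.0008,"tz": 0.001,"turn": 0.4,"gripper": 0.01}
    - {"ty": 0,"tx": 0.001,"tz": 0.001,"turn": 0.5,"gripper": 0.01}
  newtons: 20

```text
time_s: 4.05
tcp_pos: [0.5331, 0.1003, 0.1283]
eef_rot: [-90.0, 0.0, 134.9]
contact_force: [-2.9, -1.4, 6.5]
gripper_width: 0.0185
```

```bash
python3 -c "
from h import *
s=r.get_state();print(s['contact_force'],s['moment'],s['gripper_width'])
go([.532,.1018,.128],106.3)"
```

```text
[-2.90805688 -1.42219822  6.4634846 ] [-0.50737882  0.82716     0.00234859] 0.018520078994247156
tx 0.0018 ty 0.0003 tz -0.0003 turn 0.4988 | yaw0 134.88 dist 0.002
```

Request:
apply_moves:
  deltas:
    - {"ty": 0,"tx": 0.0,"tz": 0.0005,"turn": 0.1,"gripper": 0.01}
    - {"ty": 0,"tx": 0.0003,"tz": 0.0005,"turn": 0.2,"gripper": 0.01}
    - {"ty": 0,"tx": 0.0005,"tz": 0.0005,"turn": 0.3,"gripper": 0.01}
    - {"ty": 0,"tx": 0.0008,"tz": 0.0005,"turn": 0.4,"gripper": 0.01}
    - {"ty": 0,"tx": 0.001,"tz": 0.0005,"turn": 0.5,"gripper": 0.01}

```text
time_s: 4.55
tcp_pos: [0.5316, 0.1005, 0.1283]
eef_rot: [-90.0, 0.0, 106.2]
contact_force: [-3.5, -1.6, 7.8]
gripper_width: 0.0184
```

Request:
apply_moves:
  deltas:
    - {"ty": 0,"tx": 0,"tz": 0,"turn": 0,"gripper": 0.01}
    - {"ty": 0,"tx": 0,"tz": 0,"turn": 0,"gripper": 0.01}
    - {"ty": 0,"tx": 0,"tz": 0,"turn": 0,"gripper": 0.01}

```text
time_s: 4.85
tcp_pos: [0.5316, 0.1005, 0.1283]
eef_rot: [-90.0, 0.0, 106.5]
contact_force: [-3.6, -0.9, 8.1]
gripper_width: 0.0186
```

```bash
python3 look.py w3; python3 -c "
from h import *
s=r.get_state();print(s['contact_force'],s['moment'],s['gripper_width'],s['tcp_pos'],s['eef_rot'])
go([.532,.1018,.128],106.3)
im=cv2.imread('pics/w3.png'); cv2.imwrite('pics/w3z.png',cv2.resize(im[0:300,100:460],None,fx=2,fy=2,interpolation=cv2.INTER_CUBIC))
p,P,ci,C=cloud('wrist','pics/w3.npz');Z=P[:,:,2]
pt=(Z>.119)&(Z<.131)&(np.linalg.norm(P[:,:,:2]-[.669,.141],axis=2)<.05); print('post',P[pt].mean(0),pt.sum())
k=(Z>.106)&(Z<.1165)&(np.linalg.norm(P[:,:,:2]-[.63,.13],axis=2)<.02); kk=P[k]; print('key',k.sum(),kk.mean(0))
u,s_,vt=np.linalg.svd(kk[:,:2]-kk[:,:2].mean(0)); print('key axis',np.degrees(np.arctan2(vt[0,1],vt[0,0])),s_)
"
```

```text
[-3.79530339 -1.07491799  8.75086446] [-0.47923739  1.26767945 -0.03299154] 0.01890826599596663 [0.53162199 0.10049539 0.12829041] [-9.00079144e+01  1.28634166e-02  1.06453033e+02]
tx 0.0011 ty 0.0003 tz -0.0007 turn 0.0027 | yaw0 106.45 dist 0.001
post [0.67071604 0.14134876 0.12397175] 2420
key 505 [0.63585275 0.13354158 0.11096345]
key axis -164.02237374612932 [0.16678385 0.04243701]
```

View pics/w3z.png

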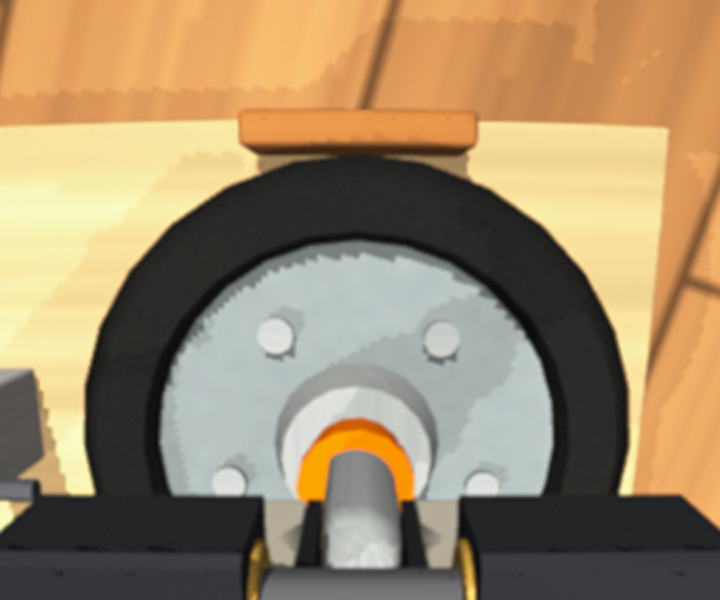

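Request:
apply_moves:
  deltas:
    - {"ty": 0,"tx": 0,"tz": 0,"turn": 0,"gripper": 0.06}
    - {"ty": 0,"tx": 0,"tz": 0,"turn": 0,"gripper": 0.06}
    - {"ty": 0,"tx": 0,"tz": 0,"turn": 0,"gripper": 0.06}
    - {"ty": -0.05,"tx": 0,"tz": 0,"turn": 0,"gripper": 0.0876}
    - {"ty": -0.1,"tx": 0,"tz": 0,"turn": 0,"gripper": 0.0876}

```text
time_s: 5.4
tcp_pos: [0.5308, 0.1002, 0.2273]
eef_rot: [-89.8, 0.1, 106.4]
contact_force: [1.0, 0.9, -0.1]
gripper_width: 0.053
```

```bash
python3 -c "
from h import *
s=r.get_state();print(s['contact_force'],s['gripper_width'],s['tcp_pos'])
go([.638,-.268,.17],151)
"
```

```text
[ 0.95960233  0.8782359  -0.1244888 ] 0.052979823890246885 [0.53080456 0.10023667 0.22730988]
tx -0.3835 ty 0.0577 tz 0.0012 turn -0.7776 | yaw0 106.45 dist 0.388
```

```bash
python3 -c "
from h import *
for n in ['scene','side']:
  p,P,ci,C=cloud(n,f'pics/{n}0.npz')
  q=P.reshape(-1,3); q=q[np.isfinite(q[:,0])]; m=(np.abs(q[:,0]-.64)<.25)&(np.abs(q[:,1]+.27)<.25)&(q[:,2]>.02); q=q[m]
  g=np.full((10,10),0.); i=((q[:,0]-.39)/.05).astype(int).clip(0,9); j=((q[:,1]+.52)/.05).astype(int).clip(0,9); np.maximum.at(g,(i,j),q[:,2]); print(n,'rows x .39.., cols y -.52..'); print((g*1000).astype(int))
"
```

```text
scene rows x .39.., cols y -.52..
[[  0   0   0   0  45  67  45   0   0   0]
 [  0   0   0   0  65  69  44   0   0  26]
 [  0   0   0   0  46  46  43   0   0  24]
 [  0  27  30  40  46  45  43  27  30   0]
 [  0  28  30   0  69  69  45  26  28   0]
 [  0   0  29  27  67  68  46  30  29   0]
 [  0   0  30  26   0   0   0  21   0   0]
 [ 85  84   0   0   0  22   0   0   0   0]
 [ 84  85   0 133 133 134 132 133   0   0]
 [ 85  86   0 134 135 136 135 136  95 183]]
side rows x .39.., cols y -.52..
[[  0   0   0   0  42  64  41   0   0   0]
 [  0   0   0   0  63  64  41   0   0  23]
 [  0   0   0   0  41  42  40   0   0  20]
 [  0   0  24  40  43  41  41  24  26   0]
 [  0   0  25  41  64  64  40  25  24   0]
 [  0   0  26  26  66  64  40  25  24   0]
 [  0   0  26  21   0   0   0   0   0   0]
 [  0  81   0   0   0   0   0   0   0   0]
 [ 81  81   0 129 130 130 129 129   0   0]
 [ 81  81   0 131 130 132 131 131  91 178]]
```

Request:
apply_moves:
  deltas:
    - {"ty": 0,"tx": -0.384,"tz": 0.001,"turn": -0.778,"gripper": 0.0876}
    - {"ty": 0,"tx": -0.384,"tz": 0.001,"turn": -0.778,"gripper": 0.0876}
    - {"ty": 0,"tx": -0.384,"tz": 0.001,"turn": -0.778,"gripper": 0.0876}
    - {"ty": 0,"tx": -0.384,"tz": 0.001,"turn": -0.778,"gripper": 0.0876}
    - {"ty": 0,"tx": -0.384,"tz": 0.001,"turn": -0.778,"gripper": 0.0876}

```text
time_s: 5.9
tcp_pos: [0.5962, -0.1177, 0.2274]
eef_rot: [-90.0, 0.0, 145.7]
contact_force: [1.1, 2.2, -0.2]
gripper_width: 0.0866
```

```bash
python3 -c "
from h import *
go([.638,-.268,.17],151)
"
```

```text
tx -0.1193 ty 0.0574 tz 0.1006 turn -0.0925 | yaw0 145.70 dist 0.166
```

Request:
apply_moves:
  deltas:
    - {"ty": 0.057,"tx": -0.119,"tz": 0.1,"turn": -0.09,"gripper": 0.0876}
    - {"ty": 0.057,"tx": -0.119,"tz": 0.1,"turn": -0.09,"gripper": 0.0876}
    - {"ty": 0.057,"tx": -0.119,"tz": 0.1,"turn": -0.09,"gripper": 0.0876}
    - {"ty": 0.057,"tx": -0.119,"tz": 0.1,"turn": -0.09,"gripper": 0.0876}
    - {"ty": 0.057,"tx": -0.119,"tz": 0.1,"turn": -0.09,"gripper": 0.0876}

```text
time_s: 6.4
tcp_pos: [0.6361, -0.2682, 0.1678]
eef_rot: [-89.9, -0.2, 150.3]
contact_force: [-0.1, 0.4, 0.1]
gripper_width: 0.0876
```

```bash
python3 look.py w4
cat > collar.py <<'E'
import sys
from h import *
p,P,ci,C=cloud('wrist',f'pics/{sys.argv[1]}.npz'); z=float(sys.argv[2]); c0=np.array([float(sys.argv[3]),float(sys.argv[4])])
Z=P[:,:,2]; nr=np.linalg.norm(P[:,:,:2]-c0,axis=2)
m=(abs(Z-z)<.004)&(nr<.04); cs,h=cv2.findContours(m.astype(np.uint8),cv2.RETR_CCOMP,cv2.CHAIN_APPROX_NONE)
for c in sorted(cs,key=len)[-2:]:
    print('circle',len(c),circ(onplane(ci,C,c[:,0,:],z)[:,:2]))
hsv=cv2.cvtColor(p,cv2.COLOR_RGB2HSV); y=(hsv[:,:,0]>18)&(hsv[:,:,0]<35)&(hsv[:,:,1]>140)&(hsv[:,:,2]>60)&m
print('stripe',y.sum(),P[y].mean(0)); 
v,u=np.nonzero(y); print('px',u.mean(),v.mean())
E
python3 collar.py w4 .064 .638 -.268; python3 -c "
from h import *
print(tool().round(4))"
```

```text
circle 95 (array([ 0.64078204, -0.26725927]), np.float64(0.013521921800472497))
circle 170 (array([ 0.64078884, -0.26721838]), np.float64(0.024267158622238813))
stripe 64 [ 0.656773   -0.27558497  0.06355911]
px 278.03125 178.984375
[[-8.694e-01 -2.100e-03 -4.940e-01  6.364e-01]
 [ 4.940e-01  4.000e-04 -8.694e-01 -2.669e-01]
 [ 2.000e-03 -1.000e+00  6.000e-04  1.691e-01]
 [ 0.000e+00  0.000e+00  0.000e+00  1.000e+00]]
```

View pics/w4.png

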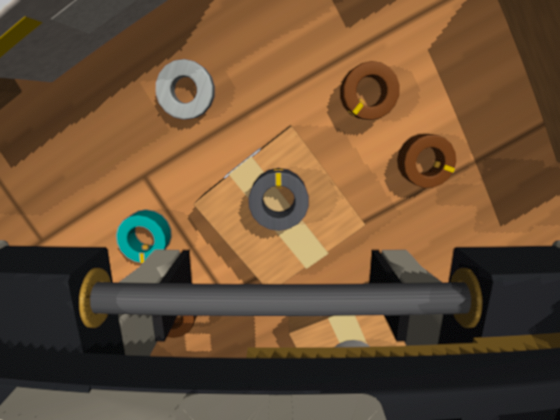

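```bash
python3 -c "
from h import *
go([.6398,-.2672,.060],152.4)
"
```

```text
tx -0.0034 ty 0.1091 tz -0.0015 turn -0.0350 | yaw0 150.39 dist 0.109
```

Request:
apply_moves:
  deltas:
    - {"ty": 0.0,"tx": -0.003,"tz": -0.0015,"turn": -0.035,"gripper": 0.0876}
    - {"ty": 0.04,"tx": -0.003,"tz": -0.0015,"turn": -0.035,"gripper": 0.0876}
    - {"ty": 0.08,"tx": -0.003,"tz": -0.0015,"turn": -0.035,"gripper": 0.0876}
    - {"ty": 0.1,"tx": -0.003,"tz": -0.0015,"turn": -0.035,"gripper": 0.0876}
    - {"ty": 0.1,"tx": -0.003,"tz": -0.0015,"turn": -0.035,"gripper": 0.0876}

```text
time_s: 6.95
tcp_pos: [0.6384, -0.2641, 0.0679]
eef_rot: [-89.9, -0.3, 152.6]
contact_force: [-0.5, 0.2, 0.2]
gripper_width: 0.0877
```

```bash
python3 -c "
from h import *
go([.6398,-.2672,.060],152.4);print(r.get_state()['contact_force'])
"
```

```text
tx -0.0027 ty 0.0079 tz 0.0021 turn 0.0033 | yaw0 152.59 dist 0.009
[-0.5441038   0.23069205  0.19564892]
```

Request:
apply_moves:
  deltas:
    - {"ty": 0.008,"tx": -0.002,"tz": 0.0015,"turn": 0.0,"gripper": 0.0876}
    - {"ty": 0.008,"tx": -0.002,"tz": 0.0015,"turn": 0.0,"gripper": 0.0876}
    - {"ty": 0.008,"tx": -0.002,"tz": 0.0015,"turn": 0.0,"gripper": 0.0876}

```text
time_s: 7.25
tcp_pos: [0.6422, -0.2684, 0.0641]
eef_rot: [-90.0, 0.1, 152.5]
contact_force: [0.4, 0.0, -0.0]
gripper_width: 0.0877
```

```bash
python3 look.py w5; python3 -c "
from h import *
go([.6398,-.2672,.060],152.4);print(r.get_state()['contact_force'])
"; python3 collar.py w5 .064 .64 -.267
```

```text
tx 0.0027 ty 0.0040 tz -0.0001 turn 0.0022 | yaw0 152.53 dist 0.005
[-0.40688112 -0.74787562 -0.20935665]
circle 142 (array([ 0.64114787, -0.267394  ]), np.float64(0.013290653138102192))
circle 252 (array([ 0.64374939, -0.26860541]), np.float64(0.022461943476632704))
stripe 156 [ 0.6567058  -0.27596533  0.06352323]
px 284.27564102564105 226.40384615384616
```

View pics/w5.png

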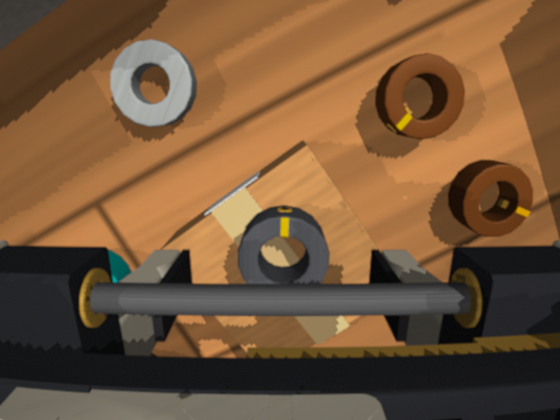

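Request:
apply_moves:
  deltas:
    - {"ty": 0.004,"tx": 0.002,"tz": 0.0,"turn": 0.0,"gripper": 0.0876}
    - {"ty": 0.004,"tx": 0.002,"tz": 0.0,"turn": 0.0,"gripper": 0.07}
    - {"ty": 0.004,"tx": 0.002,"tz": 0.0,"turn": 0.0,"gripper": 0.07}

```text
time_s: 7.6
tcp_pos: [0.6394, -0.2676, 0.0586]
eef_rot: [-90.0, -0.0, 152.5]
contact_force: [-0.1, -0.2, -0.2]
gripper_width: 0.0768
```

```bash
python3 look.py w6; python3 -c "
from h import *
print(r.get_state())
"; python3 collar.py w6 .064 .64 -.267
```

```text
{'time_s': 7.65, 'joints': array([-6.64585356e+00,  2.90107107e+01, -7.13740795e+00,  5.01896690e-03,
       -5.38450747e+01,  6.91566183e+01]), 'qd': array([ 0.04038919,  0.00566194,  0.2135543 ,  0.15593838, -0.05040723,
        0.06174199]), 'joint_torque': array([ 1.24309081e-02, -6.51847529e+01,  2.51460993e+01,  5.90596229e+00,
        8.30133003e-02, -1.83726690e-03]), 'tcp_pos': array([ 0.63949399, -0.26763616,  0.05862333]), 'eef_rot': array([-8.99986343e+01,  7.80310856e-03,  1.52513726e+02]), 'contact_force': array([ 0.87643966, -0.58704501, -0.59924755]), 'moment': array([-0.01351463, -0.03675531, -0.00497981]), 'gripper_width': 0.07342557762651741}
circle 145 (array([ 0.64114956, -0.26740887]), np.float64(0.013202488456448938))
circle 261 (array([ 0.64369031, -0.26857187]), np.float64(0.02248412273933052))
stripe 171 [ 0.65656221 -0.27580096  0.0636684 ]
px 283.17543859649123 224.7251461988304
```

Request:
apply_moves:
  deltas:
    - {"ty": 0,"tx": 0.0,"tz": 0.0,"turn": 0.0,"gripper": 0.04}
    - {"ty": 0,"tx": 0.0,"tz": 0.0,"turn": 0.0,"gripper": 0.04}
    - {"ty": 0,"tx": 0.0,"tz": 0.0,"turn": 0.0,"gripper": 0.04}
    - {"ty": 0,"tx": 0.0,"tz": 0.0,"turn": 0.0,"gripper": 0.04}
  newtons: 20

```text
time_s: 8.05
tcp_pos: [0.6395, -0.2676, 0.0585]
eef_rot: [-90.0, -0.0, 152.5]
contact_force: [1.2, -0.3, -0.0]
gripper_width: 0.044
```

Request:
apply_moves:
  deltas:
    - {"ty": 0,"tx": 0.0,"tz": 0.0,"turn": 0.0,"gripper": 0.03}
    - {"ty": 0,"tx": 0.0,"tz": 0.0,"turn": 0.0,"gripper": 0.03}
    - {"ty": -0.01,"tx": 0.0,"tz": 0.0,"turn": 0.0,"gripper": 0.03}
    - {"ty": -0.03,"tx": 0.0,"tz": 0.0,"turn": 0.0,"gripper": 0.03}
    - {"ty": -0.06,"tx": 0.0,"tz": 0.0,"turn": 0.0,"gripper": 0.03}
  newtons: 50

```text
time_s: 8.55
tcp_pos: [0.6385, -0.2673, 0.1181]
eef_rot: [-90.0, -0.2, 152.5]
contact_force: [0.0, 0.4, 0.7]
gripper_width: 0.0297
```

```bash
python3 look.py w7; python3 -c "
from h import *
s=r.get_state();print(s['contact_force'],s['gripper_width'],s['tcp_pos'],s['eef_rot'])
z=s['tcp_pos'][2]; print(z+.0054)
"; python3 collar.py w7 .126 .64 -.267
```

```text
[ 1.62188511 -1.39212758  6.88368061] 0.029935807149721647 [ 0.64179122 -0.26857599  0.1254237 ] [-90.01912826   0.36021544 152.57566906]
0.1308237021338754
stripe 0 [nan nan nan]
px nan nancollar.py:9: RuntimeWarning: Mean of empty slice.
  print('stripe',y.sum(),P[y].mean(0));
  ret = um.true_divide(
collar.py:10: RuntimeWarning: Mean of empty slice.
  v,u=np.nonzero(y); print('px',u.mean(),v.mean())
  ret = ret.dtype.type(ret / rcount)
```

View pics/w7.png

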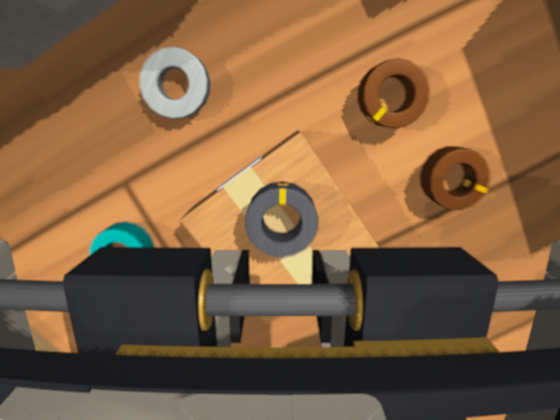

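```bash
python3 collar.py w7 .064 .64 -.267; python3 -c "
from h import *
for n in ['w6','w7']:
  p,P,ci,C=cloud('wrist',f'pics/{n}.npz');T=np.load(f'pics/{n}.npz')['T']
  print(n,T[:3,3],proj(ci,C,T[:3,3]),proj(ci,C,T[:3,3]+.017*T[:3,1]))"
python3 - <<'E'
import cv2,numpy as np
a=cv2.imread('pics/w6.png')[150:330,120:440]
b=cv2.imread('pics/w7.png')[150:330,120:440]
cv2.imwrite('pics/c67.png',np.vstack([cv2.resize(a,None,fx=1.6,fy=1.6),cv2.resize(b,None,fx=1.6,fy=1.6)]))
E
```

```text
circle 115 (array([ 0.64096486, -0.26731946]), np.float64(0.013356569703319358))
circle 201 (array([ 0.64086562, -0.26723825]), np.float64(0.024238574937887683))
stripe 103 [ 0.65676154 -0.27582072  0.06354479]
px 282.05825242718447 195.27184466019418
w6 [ 0.63938043 -0.2675617   0.05858938] [[284.21591174 256.21028568]] [[283.92419089 244.6118517 ]]
w7 [ 0.6384716  -0.26730874  0.11807447] [[284.21591174 256.21028568]] [[283.92419089 244.6118517 ]]
```

View pics/c67.png

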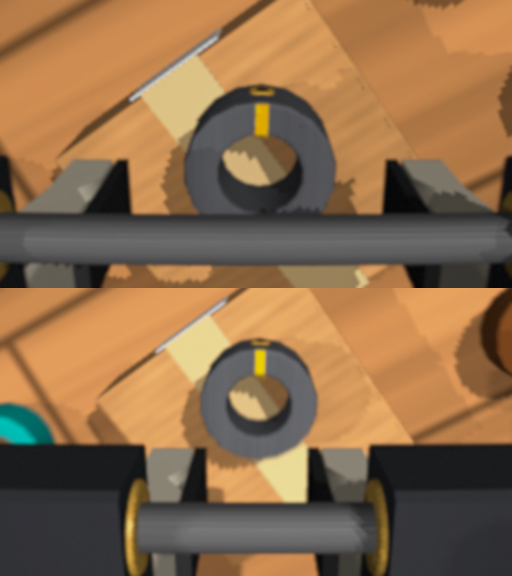

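```bash
python3 -c "
from h import *
np.set_printoptions(linewidth=200)
for n in ['w5','w6','w7']:
  z=np.load(f'pics/{n}.npz');p,P,ci,C=cloud('wrist',f'pics/{n}.npz');T=z['T']
  L=(P-T[:3,3])@T[:3,:3]
  for v in (248,252,256,262,270,280):
    print(n,v,[tuple((L[v,u]*1000).round(0).astype(int)) for u in range(140,240,10) if np.isfinite(L[v,u,0])])
"
```

```text
w5 248 [(np.int64(21), np.int64(65), np.int64(-105)), (np.int64(21), np.int64(65), np.int64(-97)), (np.int64(22), np.int64(66), np.int64(-90)), (np.int64(6), np.int64(26), np.int64(-69)), (np.int64(5), np.int64(25), np.int64(-63)), (np.int64(6), np.int64(26), np.int64(-57)), (np.int64(5), np.int64(25), np.int64(-50)), (np.int64(5), np.int64(24), np.int64(-44)), (np.int64(5), np.int64(25), np.int64(-38)), (np.int64(5), np.int64(25), np.int64(-32))]
w5 252 [(np.int64(24), np.int64(65), np.int64(-105)), (np.int64(24), np.int64(65), np.int64(-98)), (np.int64(-11), np.int64(-21), np.int64(-58)), (np.int64(-12), np.int64(-23), np.int64(-53)), (np.int64(8), np.int64(24), np.int64(-63)), (np.int64(8), np.int64(24), np.int64(-56)), (np.int64(8), np.int64(24), np.int64(-50)), (np.int64(8), np.int64(24), np.int64(-44)), (np.int64(7), np.int64(24), np.int64(-38)), (np.int64(8), np.int64(25), np.int64(-32))]
w5 256 [(np.int64(28), np.int64(64), np.int64(-105)), (np.int64(-11), np.int64(-26), np.int64(-61)), (np.int64(-11), np.int64(-26), np.int64(-56)), (np.int64(-11), np.int64(-27), np.int64(-52
[... 6626 characters left out ...]
p.int64(-99), np.int64(-23)), (np.int64(-37), np.int64(-97), np.int64(-21)), (np.int64(-33), np.int64(-87), np.int64(-21)), (np.int64(-11), np.int64(-41), np.int64(-27)), (np.int64(-9), np.int64(-36), np.int64(-23))]
w7 280 [(np.int64(-38), np.int64(-103), np.int64(-33)), (np.int64(-38), np.int64(-104), np.int64(-30)), (np.int64(-38), np.int64(-103), np.int64(-28)), (np.int64(-38), np.int64(-103), np.int64(-26)), (np.int64(-38), np.int64(-104), np.int64(-24)), (np.int64(-38), np.int64(-103), np.int64(-22)), (np.int64(-35), np.int64(-98), np.int64(-21)), (np.int64(-32), np.int64(-92), np.int64(-20)), (np.int64(-11), np.int64(-50), np.int64(-25)), (np.int64(-11), np.int64(-50), np.int64(-21))]
```

```bash
python3 -c "
from h import *
for n,z0,z1 in [('w1',-66,-38),('w5',-66,-42),('w6',-62,-36),('w7',-40,-13)]:
  z=np.load(f'pics/{n}.npz');p,P,ci,C=cloud('wrist',f'pics/{n}.npz');T=z['T']
  L=((P-T[:3,3])@T[:3,:3]*1000)[220:340,100:280].reshape(-1,3)
  m=(L[:,0]>-14)&(L[:,0]<12)&(L[:,1]<18)&(L[:,1]>-60)&(L[:,2]<z1)&(L[:,2]>z0); q=L[m]
  for a,b in [(-14,-9),(-9,-5),(-5,0),(0,5),(5,12)]:
    s=q[(q[:,0]>=a)&(q[:,0]<b)]; print(n,a,len(s), np.sort(s[:,1])[-4:].round(1) if len(s) else '', s[:,2].max().round(1) if len(s) else '')
"
```

```text
w1 -14 1304 [-15.  -14.7 -14.5 -14.3] -45.4
w1 -9 227 [-15.  -14.5 -13.9 -13.8] -45.4
w1 -5 147 [-15.  -14.9 -13.8 -13.6] -45.4
w1 0 180 [-14.1 -14.  -13.4 -13.3] -45.4
w1 5 171 [-14.9 -14.5 -14.2 -13.6] -45.4
w5 -14 1312 [-15.6 -15.4 -15.3 -14.3] -45.5
w5 -9 226 [-15.  -14.8 -14.3 -13.3] -45.5
w5 -5 148 [-14.7 -14.3 -13.9 -13.4] -45.4
w5 0 188 [-14.4 -14.4 -14.1 -13.7] -45.3
w5 5 160 [-16.  -15.  -14.7 -14.5] -45.4
w6 -14 1320 [17.7 17.7 17.9 18. ] -40.1
w6 -9 194 [17.8 17.8 17.9 17.9] -40.1
w6 -5 146 [17.9 17.9 17.9 18. ] -36.1
w6 0 165 [17.9 17.9 18.  18. ] -40.0
w6 5 166 [-14.4 -14.3  17.5  18. ] -40.0
w7 -14 1035 [-14.7 -14.7 -14.6 -14.3] -17.0
w7 -9 121 [-14.6 -14.6 -14.6 -14.4] -17.0
w7 -5 68 [-15.1 -15.1 -15.1 -14.9] -17.0
w7 0 79 [-17.  -16.4 -16.2 -16.1] -17.0
w7 5 74 [-44.  -18.5 -18.5 -18. ] -17.1
```

```bash
python3 -c "
from h import *
go([.5329,.1033,.19],190)"
```

```text
tx 0.2675 ty -0.0662 tz -0.2800 turn -0.6532 | yaw0 152.58 dist 0.393
```

Request:
apply_moves:
  deltas:
    - {"ty": -0.05,"tx": 0.0,"tz": 0,"turn": 0,"gripper": 0.0876}
    - {"ty": -0.068,"tx": 0.268,"tz": -0.28,"turn": -0.653,"gripper": 0.0876}
    - {"ty": -0.068,"tx": 0.268,"tz": -0.28,"turn": -0.653,"gripper": 0.0876}
    - {"ty": -0.068,"tx": 0.268,"tz": -0.28,"turn": -0.653,"gripper": 0.0876}
    - {"ty": -0.068,"tx": 0.268,"tz": -0.28,"turn": -0.653,"gripper": 0.0876}

```text
time_s: 9.1
tcp_pos: [0.583, -0.0743, 0.1789]
eef_rot: [-90.0, 0.1, -172.8]
contact_force: [0.6, 0.6, 0.8]
gripper_width: 0.0644
```

```bash
python3 -c "
from h import *
go([.5329,.1033,.19],190)"
```

```text
tx 0.0274 ty -0.0112 tz -0.1825 turn -0.0485 | yaw0 -172.78 dist 0.185
```

Request:
apply_moves:
  deltas:
    - {"ty": -0.011,"tx": 0.027,"tz": -0.182,"turn": -0.04,"gripper": 0.0876}
    - {"ty": -0.011,"tx": 0.027,"tz": -0.182,"turn": -0.04,"gripper": 0.0876}
    - {"ty": -0.011,"tx": 0.027,"tz": -0.182,"turn": -0.04,"gripper": 0.0876}
    - {"ty": -0.011,"tx": 0.027,"tz": -0.182,"turn": -0.04,"gripper": 0.0876}
    - {"ty": -0.011,"tx": 0.027,"tz": -0.182,"turn": -0.04,"gripper": 0.0876}

```text
time_s: 9.6
tcp_pos: [0.5345, 0.1054, 0.1903]
eef_rot: [-90.1, 0.1, -170.6]
contact_force: [-0.4, 0.6, 1.6]
gripper_width: 0.0873
```

```bash
python3 look.py w8
cat > axle.py <<'E'
import sys
from h import *
n=sys.argv[1]
p,P,ci,C=cloud('wrist',f'pics/{n}.npz'); T=np.load(f'pics/{n}.npz')['T']
print('tcp',T[:3,3].round(4),'yaw',np.degrees(np.arctan2(T[1,0],T[0,0])).round(2))
Z=P[:,:,2]; nr=np.linalg.norm(P[:,:,:2]-[.534,.1042],axis=2)
m=(Z>.1485)&(Z<.153)&(nr<.02); e=edge(m); xy=onplane(ci,C,e,.150)[:,:2]; print('tip top',m.sum(),circ(xy),cv2.minEnclosingCircle(xy.astype(np.float32)))
hsv=cv2.cvtColor(p,cv2.COLOR_RGB2HSV)
br=(hsv[:,:,0]>18)&(hsv[:,:,0]<32)&(hsv[:,:,1]>120)&(nr<.016)&(Z<.141)&(Z>.107)
B=P[br]; c=B.mean(0)[:2]; u,s,vt=np.linalg.svd(B[:,:2]-c,full_matrices=False); nn=vt[1]*np.sign(vt[1]@(c-[.534,.1042])); print('brass',len(B),c,'n deg',np.degrees(np.arctan2(nn[1],nn[0])).round(2),s/np.sqrt(len(B)))
k=(Z>.106)&(Z<.1165)&(np.linalg.norm(P[:,:,:2]-[.635,.134],axis=2)<.02)
kk=P[k]; u,s_,vt=np.linalg.svd(kk[:,:2]-kk[:,:2].mean(0),full_matrices=False); print('key',k.sum(),kk.mean(0),np.degrees(np.arctan2(vt[0,1],vt[0,0]))%180)
E
python3 axle.py w8;  python3 -c "
import cv2
im=cv2.imread('pics/w8.png'); cv2.imwrite('pics/w8z.png',cv2.resize(im[60:300,130:450],None,fx=2.4,fy=2.4,interpolation=cv2.INTER_CUBIC))"
```

```text
tcp [0.5345 0.1054 0.1903] yaw -170.57
tip top 490 (array([0.53320668, 0.10478681]), np.float64(0.008535679912862611)) ((0.5340821146965027, 0.10509097576141357), 0.00989572238177061)
brass 295 [0.54130873 0.10712044] n deg 15.93 [0.0045473  0.00017272]
key 488 [0.63955693 0.13555865 0.11123921] 16.348068841075445
```

View pics/w8z.png

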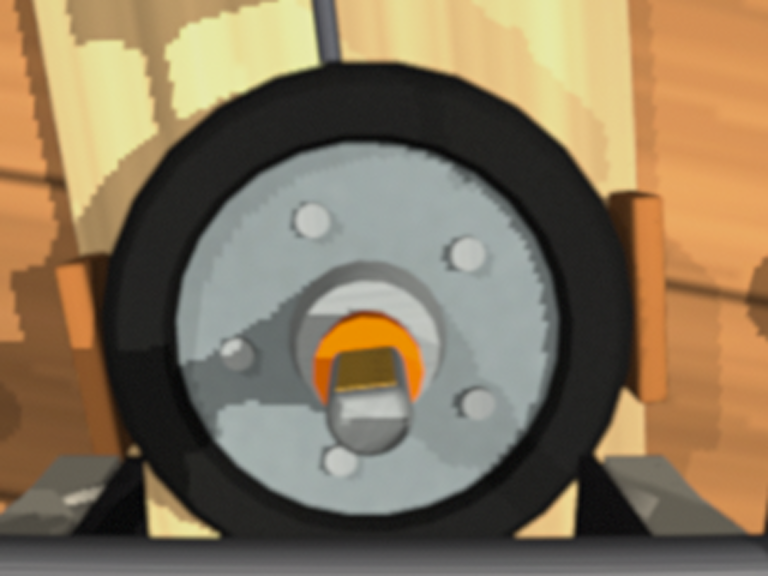

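```bash
python3 -c "
from h import *
go([.5305,.1022,.15],106.3)"
```

```text
tx 0.0045 ty 0.0400 tz 0.0009 turn 1.4503 | yaw0 -170.60 dist 0.04
```

Request:
apply_moves:
  deltas:
    - {"ty": 0,"tx": 0.0045,"tz": 0.001,"turn": 1.45,"gripper": 0.0876}
    - {"ty": 0,"tx": 0.0045,"tz": 0.001,"turn": 1.45,"gripper": 0.0876}
    - {"ty": 0,"tx": 0.0045,"tz": 0.001,"turn": 1.45,"gripper": 0.0876}
    - {"ty": 0,"tx": 0.0045,"tz": 0.001,"turn": 1.45,"gripper": 0.07}
    - {"ty": 0.0,"tx": 0.0045,"tz": 0.001,"turn": 1.45,"gripper": 0.06}

```text
time_s: 10.15
tcp_pos: [0.5309, 0.099, 0.1892]
eef_rot: [-90.0, 0.0, 145.8]
contact_force: [-0.0, -0.4, -0.0]
gripper_width: 0.0764
```

```bash
python3 -c "
from h import *
go([.5305,.1022,.12],106.3)"
```

```text
tx 0.0022 ty 0.0692 tz -0.0024 turn 0.6893 | yaw0 145.79 dist 0.069
```

Request:
apply_moves:
  deltas:
    - {"ty": 0,"tx": 0.002,"tz": -0.002,"turn": 0.69,"gripper": 0.06}
    - {"ty": 0,"tx": 0.002,"tz": -0.002,"turn": 0.69,"gripper": 0.06}
    - {"ty": 0,"tx": 0.002,"tz": -0.002,"turn": 0.69,"gripper": 0.06}
    - {"ty": 0,"tx": 0.002,"tz": -0.002,"turn": 0.69,"gripper": 0.06}
    - {"ty": 0.03,"tx": 0.002,"tz": -0.002,"turn": 0.69,"gripper": 0.06}

```text
time_s: 10.65
tcp_pos: [0.5332, 0.1028, 0.1625]
eef_rot: [-90.4, -0.0, 106.3]
contact_force: [1.3, -0.2, 0.6]
gripper_width: 0.0598
```

Request:
apply_moves:
  deltas:
    - {"ty": 0,"tx": 0,"tz": 0,"turn": 0,"gripper": 0.06}
    - {"ty": 0,"tx": 0,"tz": 0,"turn": 0,"gripper": 0.06}

```text
time_s: 10.85
tcp_pos: [0.5301, 0.1018, 0.1591]
eef_rot: [-89.9, 0.0, 106.8]
contact_force: [0.5, 0.2, 0.6]
gripper_width: 0.0602
```

```bash
python3 -c "
from h import *
go([.5305,.1022,.095],106.3)"
```

```text
tx 0.0003 ty 0.0641 tz -0.0006 turn 0.0088 | yaw0 106.80 dist 0.064
```

Request:
apply_moves:
  deltas:
    - {"ty": 0.02,"tx": 0,"tz": 0,"turn": 0.005,"gripper": 0.05}
    - {"ty": 0.04,"tx": 0,"tz": 0,"turn": 0.005,"gripper": 0.04}
    - {"ty": 0.056,"tx": 0,"tz": 0,"turn": 0.005,"gripper": 0.04}
    - {"ty": 0.062,"tx": 0,"tz": 0,"turn": 0.005,"gripper": 0.03}
    - {"ty": 0.062,"tx": 0,"tz": 0,"turn": 0.005,"gripper": 0.03}

```text
time_s: 11.35
tcp_pos: [0.5303, 0.1026, 0.0971]
eef_rot: [-90.0, 0.0, 106.5]
contact_force: [-0.1, -0.2, 0.1]
gripper_width: 0.0317
```

Request:
apply_moves:
  deltas:
    - {"ty": 0,"tx": 0,"tz": 0,"turn": 0,"gripper": 0.01}
    - {"ty": 0,"tx": 0,"tz": 0,"turn": 0,"gripper": 0.01}
    - {"ty": 0,"tx": 0,"tz": 0,"turn": 0,"gripper": 0.01}
    - {"ty": 0,"tx": 0,"tz": 0,"turn": 0,"gripper": 0.01}
    - {"ty": 0,"tx": 0,"tz": 0,"turn": 0,"gripper": 0.01}
  newtons: 15

```text
time_s: 11.85
tcp_pos: [0.5308, 0.103, 0.098]
eef_rot: [-90.1, -0.0, 106.4]
contact_force: [-1.8, 0.0, 6.2]
gripper_width: 0.0196
```

```bash
python3 look.py w9; python3 -c "
from h import *
s=r.get_state();print(s['contact_force'],s['moment'],s['gripper_width'],s['tcp_pos'],s['eef_rot'])
z=np.load('pics/w9.npz');p,P,ci,C=cloud('wrist','pics/w9.npz');T=z['T']
L=((P-T[:3,3])@T[:3,:3]*1000)[220:340,100:450].reshape(-1,3)
m=(L[:,0]>-14)&(L[:,0]<-9)&(abs(L[:,2])>12)&(abs(L[:,2])<25);print(len(L[m]),np.sort(L[m][:,1])[-5:])
im=cv2.imread('pics/w9.png'); cv2.imwrite('pics/w9z.png',cv2.resize(im[180:320,180:380],None,fx=3.5,fy=3.5,interpolation=cv2.INTER_CUBIC))
"
```

```text
[-1.73639161 -0.84887365  6.39627538] [ 0.03016999  0.52027153 -0.04951021] 0.020136178768673428 [0.53074776 0.10300741 0.09794696] [-9.00997285e+01 -2.94974800e-03  1.06423294e+02]
1508 [25.14804793 26.45302219 27.58363512 28.00172908 29.68318174]
```

View pics/w9z.png

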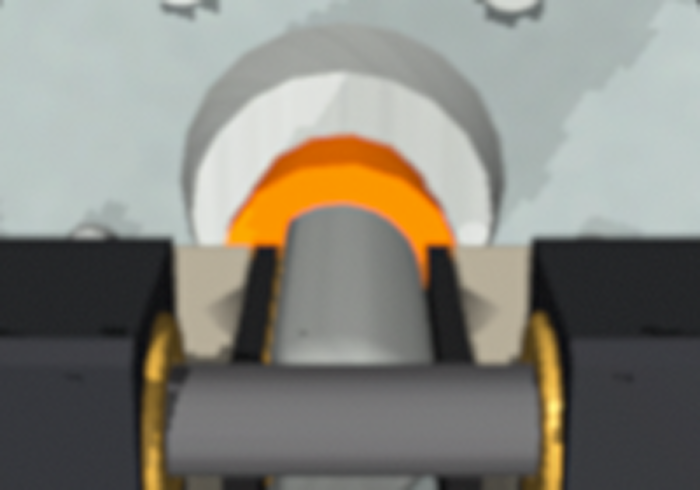

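```bash
python3 -c "
from h import *
for n in ['w1','w5','w8','w9']:
  z=np.load(f'pics/{n}.npz');p,P,ci,C=cloud('wrist',f'pics/{n}.npz');T=z['T']
  L=((P-T[:3,3])@T[:3,:3]*1000)[240:345].reshape(-1,3)
  m=(L[:,0]>-8)&(L[:,0]<6)&(L[:,1]<-12)&(L[:,1]>-40); q=L[m]
  a=q[(q[:,2]<-5)&(q[:,2]>-70)][:,2]; b=q[(q[:,2]>5)&(q[:,2]<70)][:,2]
  print(n,len(a),len(b),np.percentile(a,[50,90,99]).round(1),np.percentile(b,[50,10,1]).round(1))
  m=(abs(L[:,1]+30)<10)&(abs(L[:,2])<70)&(abs(L[:,2])>15); q=L[m]; print('x front',np.percentile(q[:,0],[2,10,30]).round(1))
"
```

```text
w1 457 471 [-45.4 -45.  -44.9] [42.7 42.4 42.1]
x front [-10.1  -9.9  -9.6]
w5 438 468 [-45.4 -45.  -44.8] [42.7 42.4 42.1]
x front [-10.2  -9.9  -9.6]
w8 442 467 [-45.4 -45.  -44.8] [42.6 42.3 42. ]
x front [-10.1  -9.9  -9.6]
w9 185 360 [-13.5 -11.  -10.7] [8.7 5.7 5.1]
x front [-10.   -9.8  -9.6]
```

Request:
apply_moves:
  deltas:
    - {"ty": 0,"tx": 0,"tz": 0,"turn": 0,"gripper": 0.07}
    - {"ty": 0,"tx": 0,"tz": 0,"turn": 0,"gripper": 0.07}
    - {"ty": 0,"tx": 0,"tz": 0,"turn": 0,"gripper": 0.07}
    - {"ty": -0.04,"tx": 0,"tz": 0,"turn": 0,"gripper": 0.07}
    - {"ty": -0.09,"tx": 0,"tz": 0,"turn": 0,"gripper": 0.0876}

```text
time_s: 12.4
tcp_pos: [0.5284, 0.102, 0.1855]
eef_rot: [-89.7, 0.1, 106.4]
contact_force: [1.0, 1.2, -0.1]
gripper_width: 0.0544
```

```bash
python3 -c "
from h import *
go([.6393,-.2679,.15],152.4)"
```

```text
tx -0.3861 ty 0.0360 tz -0.0022 turn -0.8031 | yaw0 106.39 dist 0.388
```

Request:
apply_moves:
  deltas:
    - {"ty": -0.01,"tx": -0.386,"tz": -0.002,"turn": -0.803,"gripper": 0.0876}
    - {"ty": -0.01,"tx": -0.386,"tz": -0.002,"turn": -0.803,"gripper": 0.0876}
    - {"ty": -0.01,"tx": -0.386,"tz": -0.002,"turn": -0.803,"gripper": 0.0876}
    - {"ty": -0.01,"tx": -0.386,"tz": -0.002,"turn": -0.803,"gripper": 0.0876}
    - {"ty": -0.01,"tx": -0.386,"tz": -0.002,"turn": -0.803,"gripper": 0.0876}

```text
time_s: 12.9
tcp_pos: [0.5959, -0.115, 0.1927]
eef_rot: [-90.0, 0.0, 145.6]
contact_force: [0.6, 0.9, 0.2]
gripper_width: 0.0868
```

```bash
python3 -c "
from h import *
go([.6393,-.2679,.1],152.4)"
```

```text
tx -0.1221 ty 0.0927 tz 0.1017 turn -0.1182 | yaw0 145.63 dist 0.184
```

Request:
apply_moves:
  deltas:
    - {"ty": 0.04,"tx": -0.122,"tz": 0.102,"turn": -0.118,"gripper": 0.0876}
    - {"ty": 0.04,"tx": -0.122,"tz": 0.102,"turn": -0.118,"gripper": 0.0876}
    - {"ty": 0.04,"tx": -0.122,"tz": 0.102,"turn": -0.118,"gripper": 0.0876}
    - {"ty": 0.09,"tx": -0.122,"tz": 0.102,"turn": -0.118,"gripper": 0.0876}
    - {"ty": 0.09,"tx": -0.122,"tz": 0.102,"turn": -0.118,"gripper": 0.0876}

```text
time_s: 13.4
tcp_pos: [0.6339, -0.2681, 0.0955]
eef_rot: [-89.9, -0.6, 151.8]
contact_force: [-1.5, -0.1, -0.9]
gripper_width: 0.0878
```

Request:
apply_moves:
  deltas:
    - {"ty": 0,"tx": 0,"tz": 0,"turn": 0,"gripper": 0.0876}
    - {"ty": 0,"tx": 0,"tz": 0,"turn": 0,"gripper": 0.0876}

```text
time_s: 13.6
tcp_pos: [0.6388, -0.2664, 0.1043]
eef_rot: [-90.0, 0.1, 152.1]
contact_force: [-0.0, -0.7, 0.3]
gripper_width: 0.0875
```

```bash
python3 look.py w10; python3 collar.py w10 .064 .64 -.267; python3 -c "
from h import *
print(np.load('pics/w10.npz')['T'][:3,3])
go([.6393,-.2679,.0285],152.4)"
```

```text
circle 118 (array([ 0.64102026, -0.26720293]), np.float64(0.01335292045745213))
circle 214 (array([ 0.64085375, -0.26721834]), np.float64(0.024291398476727257))
stripe 113 [ 0.65683417 -0.27582918  0.0635313 ]
px 283.5221238938053 200.1769911504425
[ 0.63876784 -0.26636209  0.10434818]
tx -0.0007 ty 0.0766 tz 0.0015 turn -0.0048 | yaw0 152.13 dist 0.077
```

Request:
apply_moves:
  deltas:
    - {"ty": 0.03,"tx": -0.0005,"tz": 0.0015,"turn": -0.005,"gripper": 0.0876}
    - {"ty": 0.055,"tx": -0.0005,"tz": 0.0015,"turn": -0.005,"gripper": 0.0876}
    - {"ty": 0.068,"tx": -0.0005,"tz": 0.0015,"turn": -0.005,"gripper": 0.0876}
    - {"ty": 0.073,"tx": -0.0005,"tz": 0.0015,"turn": -0.005,"gripper": 0.0876}
    - {"ty": 0.075,"tx": -0.0005,"tz": 0.0015,"turn": -0.005,"gripper": 0.0876}

```text
time_s: 14.15
tcp_pos: [0.6384, -0.268, 0.0288]
eef_rot: [-90.0, 0.1, 152.4]
contact_force: [0.4, 0.0, 0.7]
gripper_width: 0.0876
```

Request:
apply_moves:
  deltas:
    - {"ty": 0,"tx": 0,"tz": 0,"turn": 0,"gripper": 0.08}
    - {"ty": 0,"tx": 0,"tz": 0,"turn": 0,"gripper": 0.08}

```text
time_s: 14.35
tcp_pos: [0.6384, -0.2684, 0.029]
eef_rot: [-90.0, 0.1, 152.3]
contact_force: [-0.7, -0.2, -0.2]
gripper_width: 0.081
```

```bash
python3 look.py w11; python3 -c "
from h import *
print(np.load('pics/w11.npz')['T'][:3,3],r.get_state()['contact_force'])
go([.6393,-.2679,.0285],152.4)"
```

```text
[ 0.63840773 -0.26841099  0.02902232] [ 0.47290414 -0.83472927  0.31067992]
tx -0.0007 ty 0.0004 tz -0.0009 turn -0.0011 | yaw0 152.33 dist 0.001
```

View pics/w11.png

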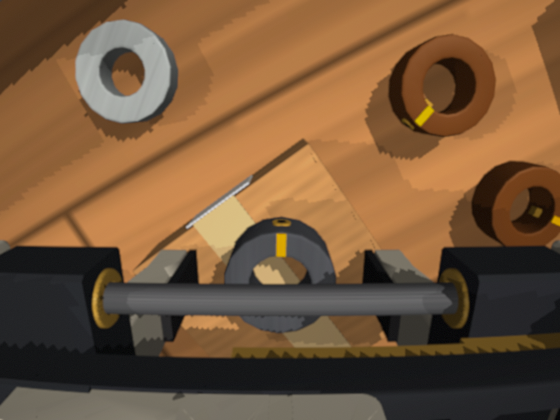

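Request:
apply_moves:
  deltas:
    - {"ty": 0,"tx": -0.0007,"tz": 0,"turn": 0,"gripper": 0.04}
    - {"ty": 0,"tx": -0.0007,"tz": 0,"turn": 0,"gripper": 0.04}
    - {"ty": 0,"tx": -0.0007,"tz": 0,"turn": 0,"gripper": 0.04}
    - {"ty": 0,"tx": -0.0007,"tz": 0,"turn": 0,"gripper": 0.04}
    - {"ty": 0,"tx": -0.0007,"tz": 0,"turn": 0,"gripper": 0.04}
  newtons: 15

```text
time_s: 14.9
tcp_pos: [0.6382, -0.2686, 0.0277]
eef_rot: [-90.0, 0.0, 152.3]
contact_force: [0.8, 1.0, 0.4]
gripper_width: 0.0503
```

Request:
apply_moves:
  deltas:
    - {"ty": 0,"tx": 0,"tz": 0,"turn": 0,"gripper": 0.03}
    - {"ty": 0,"tx": 0,"tz": 0,"turn": 0,"gripper": 0.03}
    - {"ty": 0,"tx": 0,"tz": 0,"turn": 0,"gripper": 0.03}
  newtons: 50

```text
time_s: 15.2
tcp_pos: [0.6382, -0.2687, 0.0277]
eef_rot: [-90.0, 0.0, 152.3]
contact_force: [-0.1, 0.0, 0.9]
gripper_width: 0.0496
```

Request:
apply_moves:
  deltas:
    - {"ty": -0.02,"tx": 0,"tz": 0,"turn": 0,"gripper": 0.03}
    - {"ty": -0.06,"tx": 0,"tz": 0,"turn": 0,"gripper": 0.03}
    - {"ty": -0.11,"tx": 0,"tz": 0,"turn": 0,"gripper": 0.03}
    - {"ty": -0.15,"tx": 0,"tz": 0,"turn": 0,"gripper": 0.03}

```text
time_s: 15.6
tcp_pos: [0.6381, -0.2686, 0.1798]
eef_rot: [-90.0, 0.0, 152.3]
contact_force: [1.4, 0.3, -1.5]
gripper_width: 0.0495
```

```bash
python3 look.py w12; python3 -c "
from h import *
T=np.load('pics/w12.npz')['T'];print(T[:3,3],r.get_state()['contact_force'],r.get_state()['gripper_width'])
go([.5327,.1031,.20],197)
p,P,ci,C=cloud('wrist','pics/w12.npz')
L=((P-T[:3,3])@T[:3,:3]*1000); m=(abs(L[:,:,0])<32)&(abs(L[:,:,2]+1.3)<24)&(L[:,:,1]>-60)&(L[:,:,1]<-8); m[290:]=0
q=L[m];print(m.sum(), np.percentile(q[:,1],[5,50,95]).round(1), np.percentile(q[:,0],[1,99]).round(1))
hsv=cv2.cvtColor(p,cv2.COLOR_RGB2HSV); y=(hsv[:,:,0]>18)&(hsv[:,:,0]<35)&(hsv[:,:,1]>140)&(hsv[:,:,2]>60)&m
print('stripe tool',y.sum(),L[y].mean(0).round(1))
"
```

```text
[ 0.6381044  -0.26863521  0.17977603] [ 2.61631093 -2.30819472  7.06204808] 0.049149131676485644
tx 0.2689 ty -0.0147 tz -0.2803 turn -0.7786 | yaw0 152.39 dist 0.389
4836 [-36.4 -35.1 -17.2] [-26.2   4.6]
stripe tool 347 [-21.6 -32.7  -1.6]
```

View pics/w12.png

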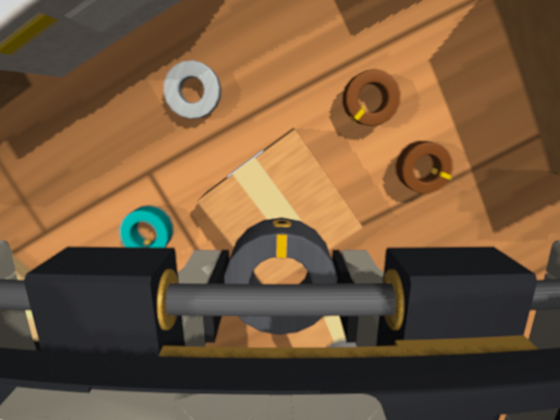

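Request:
apply_moves:
  deltas:
    - {"ty": -0.015,"tx": 0.269,"tz": -0.28,"turn": -0.77,"gripper": 0.03}
    - {"ty": -0.015,"tx": 0.269,"tz": -0.28,"turn": -0.77,"gripper": 0.03}
    - {"ty": -0.015,"tx": 0.269,"tz": -0.28,"turn": -0.77,"gripper": 0.03}
    - {"ty": -0.015,"tx": 0.269,"tz": -0.28,"turn": -0.77,"gripper": 0.03}
    - {"ty": -0.015,"tx": 0.269,"tz": -0.28,"turn": -0.77,"gripper": 0.03}

```text
time_s: 16.15
tcp_pos: [0.5672, -0.027, 0.1868]
eef_rot: [-90.0, -0.0, -164.4]
contact_force: [1.3, 0.0, -1.4]
gripper_width: 0.0494
```

```bash
python3 -c "
from h import *
go([.5327,.1031,.20],196.3)"
```

```text
tx -0.0018 ty -0.0132 tz -0.1346 turn -0.0118 | yaw0 -164.37 dist 0.135
```

Request:
apply_moves:
  deltas:
    - {"ty": -0.013,"tx": -0.002,"tz": -0.13,"turn": -0.005,"gripper": 0.03}
    - {"ty": -0.013,"tx": -0.002,"tz": -0.13,"turn": -0.005,"gripper": 0.03}
    - {"ty": -0.013,"tx": -0.002,"tz": -0.13,"turn": -0.005,"gripper": 0.03}
    - {"ty": -0.013,"tx": -0.002,"tz": -0.13,"turn": -0.005,"gripper": 0.03}
    - {"ty": -0.013,"tx": -0.002,"tz": -0.13,"turn": -0.005,"gripper": 0.03}

```text
time_s: 16.65
tcp_pos: [0.5356, 0.098, 0.1999]
eef_rot: [-90.0, -0.0, -164.3]
contact_force: [-0.9, 0.3, -3.2]
gripper_width: 0.0493
```

```bash
python3 look.py w13; python3 -c "
from h import *
go([.5327,.1031,.16],196.3)"; python3 axle.py w13
```

```text
tx 0.0013 ty 0.0398 tz -0.0065 turn -0.0119 | yaw0 -164.38 dist 0.04
tcp [0.5356 0.098  0.1999] yaw -164.3
tip top 4 (array([0.5374019 , 0.11411596]), np.float64(0.0007666818574115745)) ((0.5371199250221252, 0.11388474702835083), 0.0008495227084495127)
brass 262 [0.54137586 0.10711624] n deg 16.16 [0.00459982 0.00017442]
key 469 [0.63919363 0.13540378 0.11104547] 17.381078163143883
```

View pics/w13.png

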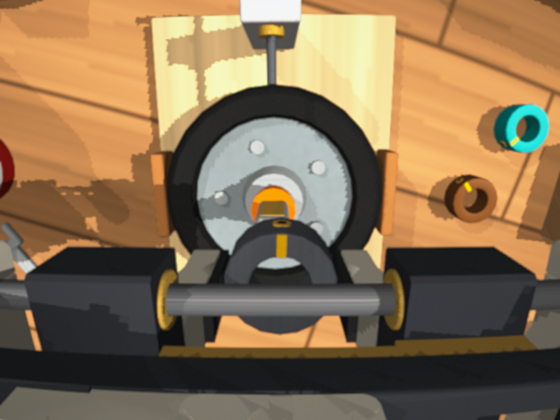

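Request:
apply_moves:
  deltas:
    - {"ty": 0.03,"tx": 0.0013,"tz": -0.0065,"turn": -0.012,"gripper": 0.03}
    - {"ty": 0.045,"tx": 0.0013,"tz": -0.0065,"turn": -0.012,"gripper": 0.03}
    - {"ty": 0.045,"tx": 0.0013,"tz": -0.0065,"turn": -0.012,"gripper": 0.03}
    - {"ty": 0.045,"tx": 0.0013,"tz": -0.0065,"turn": -0.012,"gripper": 0.03}
    - {"ty": 0.045,"tx": 0.0013,"tz": -0.0065,"turn": -0.012,"gripper": 0.03}

```text
time_s: 17.2
tcp_pos: [0.534, 0.1027, 0.1563]
eef_rot: [-90.0, 0.1, -163.8]
contact_force: [-0.3, 0.2, -3.0]
gripper_width: 0.0497
```

```bash
python3 look.py w14; python3 -c "
from h import *
print(r.get_state()['tcp_pos'],r.get_state()['contact_force'])
go([.5328,.1032,.14],196.3)
im=cv2.imread('pics/w14.png'); cv2.imwrite('pics/w14z.png',cv2.resize(im[120:340,140:420],None,fx=2.5,fy=2.5,interpolation=cv2.INTER_CUBIC))"
```

```text
[0.53399638 0.1029258  0.15636203] [-0.07861986 -0.41781011 -1.80871338]
tx 0.0011 ty 0.0164 tz -0.0006 turn -0.0012 | yaw0 -163.77 dist 0.016
```

View pics/w14z.png

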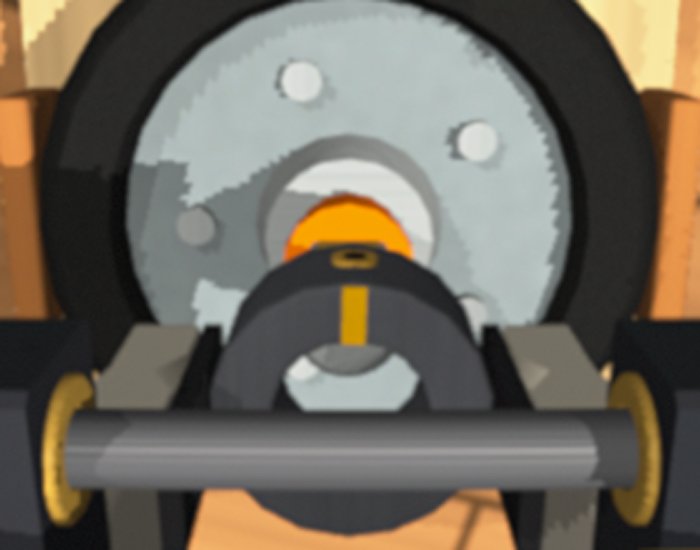

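Request:
apply_moves:
  deltas:
    - {"ty": 0.006,"tx": 0.001,"tz": -0.0005,"turn": 0,"gripper": 0.03}
    - {"ty": 0.012,"tx": 0.001,"tz": -0.0005,"turn": 0,"gripper": 0.03}
    - {"ty": 0.016,"tx": 0.001,"tz": -0.0005,"turn": 0,"gripper": 0.03}
    - {"ty": 0.019,"tx": 0.001,"tz": -0.0005,"turn": 0,"gripper": 0.03}
    - {"ty": 0.022,"tx": 0.001,"tz": -0.0005,"turn": 0,"gripper": 0.03}

```text
time_s: 17.75
tcp_pos: [0.532, 0.1033, 0.133]
eef_rot: [-90.0, -0.0, -163.7]
contact_force: [0.3, 0.2, -2.1]
gripper_width: 0.0494
```

```bash
python3 -c "
from h import *
s=r.get_state();print(s['tcp_pos'],s['contact_force'],s['moment'],s['gripper_width'])
go([.5328,.1032,.125],196.3)"
```

```text
[0.53204707 0.10334014 0.13297381] [ 0.25094347  0.2102457  -2.14091876] [-0.08207386 -0.01172038 -0.0056184 ] 0.049364886929748344
tx -0.0007 ty 0.0080 tz 0.0003 turn -0.0004 | yaw0 -163.72 dist 0.008
```

Request:
apply_moves:
  deltas:
    - {"ty": 0.005,"tx": -0.0005,"tz": 0,"turn": 0,"gripper": 0.03}
    - {"ty": 0.01,"tx": -0.0005,"tz": 0,"turn": 0,"gripper": 0.03}
    - {"ty": 0.014,"tx": -0.0005,"tz": 0,"turn": 0,"gripper": 0.03}
    - {"ty": 0.018,"tx": -0.0005,"tz": 0,"turn": 0,"gripper": 0.03}
    - {"ty": 0.022,"tx": -0.0005,"tz": 0,"turn": 0,"gripper": 0.03}

```text
time_s: 18.25
tcp_pos: [0.5326, 0.1035, 0.111]
eef_rot: [-90.0, -0.0, -163.7]
contact_force: [-0.9, 0.3, -1.1]
gripper_width: 0.0495
```

```bash
python3 look.py w15; python3 -c "
from h import *
s=r.get_state();print(s['tcp_pos'],s['contact_force'],s['moment'],s['gripper_width'])
go([.5328,.1032,.1],196.3)
im=cv2.imread('pics/w15.png'); cv2.imwrite('pics/w15z.png',cv2.resize(im[120:340,140:420],None,fx=2.5,fy=2.5,interpolation=cv2.INTER_CUBIC))"
```

```text
[0.53216033 0.10333498 0.11030774] [-0.56798096 -0.23413796 -3.80066462] [-0.12457865  0.04905502  0.00507371] 0.04947221474240193
tx -0.0006 ty 0.0103 tz 0.0003 turn -0.0006 | yaw0 -163.74 dist 0.01
```

View pics/w15z.png

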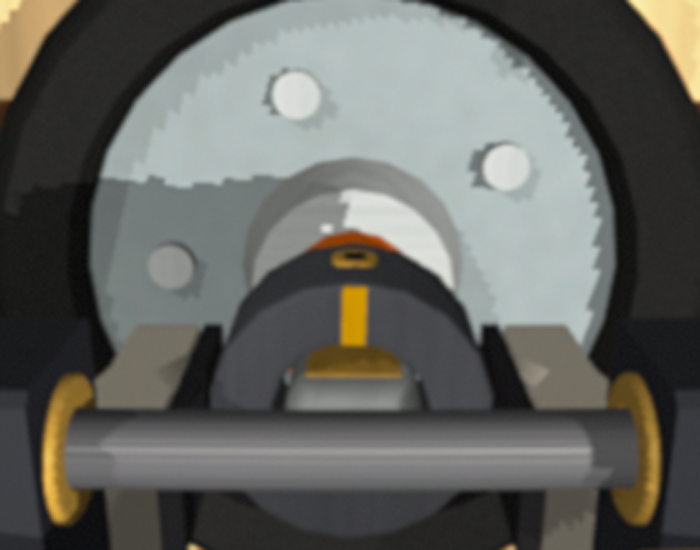

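Request:
apply_moves:
  deltas:
    - {"ty": 0.006,"tx": -0.0003,"tz": 0,"turn": 0,"gripper": 0.03}
    - {"ty": 0.012,"tx": -0.0003,"tz": 0,"turn": 0,"gripper": 0.03}
    - {"ty": 0.017,"tx": -0.0003,"tz": 0,"turn": 0,"gripper": 0.03}
    - {"ty": 0.021,"tx": -0.0003,"tz": 0,"turn": 0,"gripper": 0.03}
    - {"ty": 0.021,"tx": -0.0003,"tz": 0,"turn": 0,"gripper": 0.03}
  newtons: 60

```text
time_s: 18.8
tcp_pos: [0.5327, 0.1035, 0.0901]
eef_rot: [-90.0, -0.0, -163.7]
contact_force: [-1.5, -0.7, 2.7]
gripper_width: 0.0491
```

```bash
python3 -c "
from h import *
s=r.get_state();print(s['tcp_pos'],s['contact_force'],s['moment'],s['gripper_width'])
go([.5328,.1032,.0837],196.3)"
```

```text
[0.53272416 0.10348726 0.09009472] [-1.52585271 -0.65460123  2.67361489] [-0.03960699  0.86142636 -0.02385628] 0.04911300244572118
tx 0.0000 ty 0.0064 tz 0.0003 turn -0.0003 | yaw0 -163.72 dist 0.006
```

Request:
apply_moves:
  deltas:
    - {"ty": 0.002,"tx": 0,"tz": 0,"turn": 0,"gripper": 0.03}
    - {"ty": 0.004,"tx": 0,"tz": 0,"turn": 0,"gripper": 0.03}
    - {"ty": 0.006,"tx": 0,"tz": 0,"turn": 0,"gripper": 0.03}
    - {"ty": 0.007,"tx": 0,"tz": 0,"turn": 0,"gripper": 0.03}
    - {"ty": 0.007,"tx": 0,"tz": 0,"turn": 0,"gripper": 0.03}

```text
time_s: 19.3
tcp_pos: [0.533, 0.1036, 0.0844]
eef_rot: [-90.0, 0.0, -163.7]
contact_force: [-5.7, -0.0, 10.8]
gripper_width: 0.0493
```

```bash
python3 look.py w16; python3 -c "
from h import *
s=r.get_state();print(s['tcp_pos'],s['eef_rot'],s['contact_force'],s['moment'],s['gripper_width'])
T=np.load('pics/w16.npz')['T']; p,P,ci,C=cloud('wrist','pics/w16.npz')
L=((P-T[:3,3])@T[:3,:3]*1000); Lx,Ly,Lz=L[...,0],L[...,1],L[...,2]
m=(Lx<-14)&(Lx>-27)&(abs(Lz+1.3)<20)&(Ly>-60)&(Ly<-8)
q=L[m]; print('collar top y',np.percentile(q[:,1],[3,25]).round(1),'front x',q[:,0].min().round(1),'top world z',np.percentile(P[m][:,2],[75,97]).round(4))
hsv=cv2.cvtColor(p,cv2.COLOR_RGB2HSV); y=(hsv[:,:,0]>18)&(hsv[:,:,0]<35)&(hsv[:,:,1]>140)&(hsv[:,:,2]>60)&m&(Ly<-30)
print('stripe tool',y.sum(),L[y].mean(0).round(1))
im=cv2.imread('pics/w16.png'); cv2.imwrite('pics/w16z.png',cv2.resize(im[120:340,140:420],None,fx=2.5,fy=2.5,interpolation=cv2.INTER_CUBIC))
for n in ['side','scene']:
  p,d=capture(n); np.savez(f'pics/{n}F.npz',p=p,d=d); cv2.imwrite(f'pics/{n}F.png',p[:,:,::-1])
a=cv2.imread('pics/sideF.png')[150:240,210:330]; cv2.imwrite('pics/sideFz.png',cv2.resize(a,None,fx=6,fy=6,interpolation=cv2.INTER_CUBIC))
"
```

```text
[0.53299134 0.1035179  0.08441099] [-8.99899453e+01  4.09892535e-02 -1.63710193e+02] [-5.68694389 -0.17814636 10.79711543] [-0.18392995  2.07586597 -0.01864517] 0.049000123558114436
collar top y [-36.6 -35.7] front x -27.0 top world z [0.1201 0.121 ]
stripe tool 244 [-21.3 -36.   -1.1]
```

View pics/w16z.png

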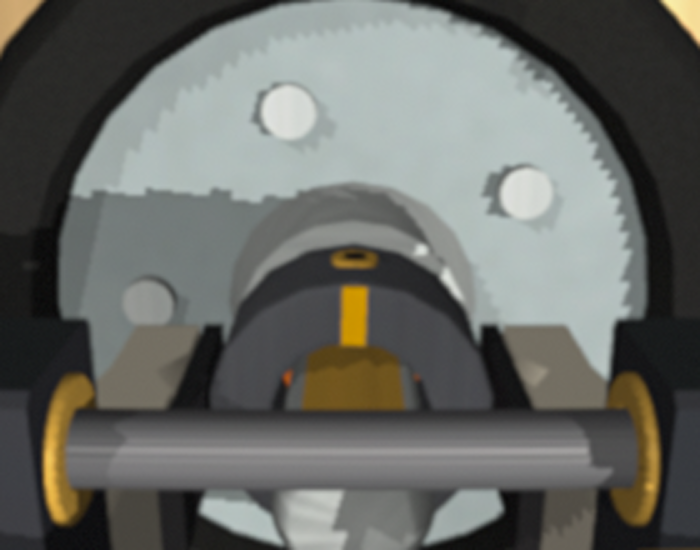

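View pics/sideFz.png

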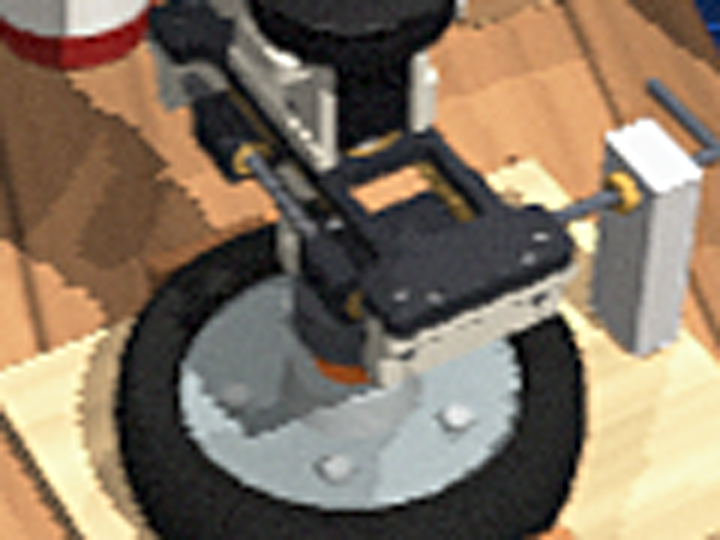

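Request:
apply_moves:
  deltas:
    - {"ty": 0.0007,"tx": 0.0005,"tz": 0,"turn": 0,"gripper": 0.03}
    - {"ty": 0.0013,"tx": 0.0005,"tz": 0,"turn": 0,"gripper": 0.03}
    - {"ty": 0.0013,"tx": 0.0005,"tz": 0,"turn": 0,"gripper": 0.03}
    - {"ty": 0.0013,"tx": 0.0005,"tz": 0,"turn": 0,"gripper": 0.03}
    - {"ty": 0.0013,"tx": 0.0005,"tz": 0,"turn": 0,"gripper": 0.03}

```text
time_s: 19.95
tcp_pos: [0.533, 0.1035, 0.0835]
eef_rot: [-90.0, 0.1, -163.7]
contact_force: [-4.5, -0.3, 11.5]
gripper_width: 0.0493
```

Request:
apply_moves:
  deltas:
    - {"ty": 0,"tx": 0,"tz": 0,"turn": 0,"gripper": 0.03}
    - {"ty": 0,"tx": 0,"tz": 0,"turn": 0,"gripper": 0.03}
    - {"ty": 0,"tx": 0,"tz": 0,"turn": 0,"gripper": 0.03}

```text
time_s: 20.25
tcp_pos: [0.533, 0.1036, 0.0836]
eef_rot: [-90.0, 0.1, -163.7]
contact_force: [-4.3, -0.9, 12.2]
gripper_width: 0.0492
```

```bash
python3 look.py w17; python3 -c "
from h import *
s=r.get_state();print(s['tcp_pos'],s['eef_rot'],s['contact_force'],s['moment'],s['gripper_width'],s['qd'].round(2))
T=np.load('pics/w17.npz')['T']; p,P,ci,C=cloud('wrist','pics/w17.npz')
L=((P-T[:3,3])@T[:3,:3]*1000); Lx,Ly,Lz=L[...,0],L[...,1],L[...,2]
m=(Lx<-14)&(Lx>-27)&(abs(Lz+1.3)<20)&(Ly>-60)&(Ly<-8)
q=L[m]; print('collar top y',np.percentile(q[:,1],[3,25]).round(1),'top z',np.percentile(P[m][:,2],[75,97]).round(4))
hsv=cv2.cvtColor(p,cv2.COLOR_RGB2HSV); y=(hsv[:,:,0]>18)&(hsv[:,:,0]<35)&(hsv[:,:,1]>140)&(hsv[:,:,2]>60)&m&(Ly<-30)
print('stripe',L[y].mean(0).round(1),P[y].mean(0))
br=(hsv[:,:,0]>15)&(hsv[:,:,0]<32)&(hsv[:,:,1]>120)&(Lx>-14)&(Lx<0)&(abs(Lz+1.3)<12)&(P[...,2]>.122)&(P[...,2]<.146)
B=P[br]; c=B.mean(0); u,sv,vt=np.linalg.svd(B[:,:2]-c[:2],full_matrices=False); print('flat',len(B),c,np.degrees(np.arctan2(vt[1,1],vt[1,0]))%180,sv)
"
```

```text
[0.53297003 0.10354985 0.08352614] [-8.99921111e+01  1.01078465e-01 -1.63695835e+02] [-4.82015234 -0.43970956 11.31256894] [-0.22829289  1.89543478  0.01061755] 0.04936474749926963 [ 0.02 -0.1  -0.    0.07 -0.04  0.08]
collar top y [-36.6 -35.7] top z [0.1193 0.1202]
stripe [-21.3 -35.9  -1. ] [0.55308663 0.11051773 0.11955563]
flat 303 [0.54102621 0.10739596 0.1255006 ] 16.07767446488768 [0.08093497 0.00507178]
```

```bash
python3 -c "
from h import *
print(r.close_job()); s=r.get_state(); print(s['time_s'],s['tcp_pos'],s['contact_force'],s['gripper_width'])"
```

```text
the job is handed in; nothing more can be done
None
the job is handed in; nothing more can be done
```

I turned the axle so its flat faces the hex key, slid the dark collar on with its screw over the flat, and pressed the sleeve down. I handed the job in at about 20 s with the collar still gripped at 60 N. No verdict was reported.

**Last checks before handing in**
- **Facing the key:** the flat measured 16.1° and the screw about 16°, against about 16.3° for the key.
- **Sleeve travel:** the collar's underside was at about 96 mm, which makes the sleeve about 8 mm down. The wrist force (about 14 N net) points to about 7.3 mm, so the two differ by less than 1 mm and both are well past 5 mm.
- **Grip and fit:** the collar was held at rest with an opening of 49 mm. A steady sideways force of about 5 N remained, so the bore probably leans lightly on the axle.

**What disagreed or failed on the way**
- **Fingertip position:** the task text puts the fingertips 17 mm ahead of the reported TCP. The wrist depth images, and what the fingers actually touched, put them about 15 mm behind it.
- **First grips:** because of this, my first grip on the axle held only its top chamfered end, though it did turn it. My first close on the collar passed over it without moving it.
- **Correction:** I then gripped the bare axle again 30 mm lower. The opening read 20 mm, the brass flat was under one pad, and I held it for about half a second at the key's angle before picking up the collar.
- **Camera offset:** the wrist camera read about 1 to 1.5 mm off from what the fingers felt, and I corrected for that.

I saw no sign that the spacer or any other bystander had moved, but I did not measure their positions at the end.

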